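Pack the heel blocks from the drawer into a shoe carton

ROBOT

A 6-joint arm with a two-finger parallel gripper is mounted at the origin on the work surface. World frame = base frame: x ahead of the robot, y to its left, z up, the work surface at z = 0. Lengths are in mm, angles in rad, forces in N, time in s.
With the tool pointing down it reaches from about 350 to 975 mm from the base axis. Payload 7.1 kg.
Tool frame: the origin (TCP) lies midway between the tips of the shut fingers; the grasp point (between the pads) lies 19 mm behind it; z points along the fingers, y is the line along which they close (so a half turn about z gives the same grasp; the last joint's range is limited). The gripper opens to 88 mm and grips with 3 to 60 N. Pads are 20 mm wide; open, the fingers measure 115 mm over their backs; the gripper's body (75 mm by 178 mm) begins 61 mm behind the grasp point.
Start: joints at [-1.124, 0.423, 1.63, -0, 1.089, -0.019], TCP at [280.725, -558.389, 222.675] pointing down, gripper open.
Joint ranges: [-3, 3], [-0.9, 2.11], [0.09, 2.58], [-1.31, 4.45], [0.11, 2.69], [-2.54, 2.54]. Speed limits (rad/s): [2.39, 2.39, 3.01, 3.14, 3.14, 3.14].

INTERFACE

Orientations are given as a rotation vector (axis times angle).
In Python, from workcell import ctrl gives the robot as it stands. The module is installed in compiled form; this text tells all that it offers.
- The arm moves only by the tool apply_moves, never from a script. Its argument "targets" is a list of rows, each a list of 3 entries, a list of its own where there are three numbers: the opening, from -1 (shut) to 1 (fully open), then the shift along the tool's x, y, z normalised to -1 to 1, where 1 is 5 cm, then the turn, a rotation vector about the tool's x, y, z normalised to -1 to 1, where 1 is 90 degrees. In form: [[jaw, [x, y, z], [wx, wy, wz]], ...]. A call has 1 to 8 rows; each row shifts and turns the commanded pose from where the row before left it, along the tool's axes as they then stand; what a row does not reach is not made up. A row lasts 1/8 s, in which the tool goes at most 62.5 mm and 10.7 degrees, less where a joint would pass 70% of its speed; a pose out of reach is approached as far as the arm can. A call with a number of a shift or a turn outside -1 to 1 is refused whole. A call with a gripper value outside its range is refused whole. The fingers move at their own pace and stop on an object; the grip force is fixed at half the most. Time passes only in rows, so rows that do not move let the fingers close. It gives the time, the measured TCP pose, the force, the opening and the grip force at its end, in the units of the state.
- ctrl.get_obs(): the state, without advancing time (a new reading comes with each control period).
- ctrl.get_image(name): name is "side" or "top" or "wrist"; returns a dict with "pixels" (400x640x3 uint8, blue, green, red), "camera_matrix" (3x3 intrinsics, pixels), "view" (4x4, takes a point from world to camera coordinates); the wrist camera has in their place "hand_eye" (4x4, takes a point from camera to tool coordinates, whose origin is the TCP and whose axes are the flange's). Camera axes: x right, y down, z forward; pixel columns grow to the right and rows downward; lengths in mm; the calibration is good to about 2 mm. A picture is of the moment at which its call begins: read the wrist's pose just before it. There is no depth.
- ctrl.close_job(): hands the job in; it is judged then, once.
Trained networks look in the newest picture that a camera, given by its name, has taken for a name from the list of things; names that differ only in an ending like _2 or _b are one class to them, and where a whole thing is asked for, a point or a joint stands for the part that bears it (a point fixed in the world has none). Each returns a list of dicts, best first, with "score" (0 to 1); they miss things now and then, are a little off and sometimes report something else, mostly with a low value. They report only what shows in the picture. A call takes as long as a camera call.
- ctrl.masks_of(label, camera): "region" (400x640 bool, what is visible of it) and "bbox" ([left, top, right, bottom] in pixels, round what is visible of it).
- ctrl.pinpoint(label, camera): "xy" ([column, row] in pixels: a listed point, or the origin of a listed thing).
The state is a dict: "t": time; "qpos": joint angles; "qvel": joint speeds; "joint_torque": joint torques, N m; "ee_pos": TCP position; "orientation": TCP orientation; "ft_force": force on the tool from outside, world axes, zero at the start; "moment": the same for the moment, N m; "width": finger opening in mm; "grasp_force": force on a finger pad.
Only numpy, scipy, OpenCV 4.12 (cv2) and the standard library are available. Lean on these libraries where they do the work, as an engineer would, in place of code of your own. Each camera call takes 0.05 s, during which the arm holds its last target. There are 200 camera calls.

TASK

Pull the chest's drawer well open and fold all four sides of the shoe carton fully upright; only then take every wooden heel block out of the drawer and set them in the carton, each on its floor and none on top of another. The round tin stays in the drawer. Finally push the drawer fully home, leave the carton's sides upright, and leave everything else on the bench and chest as it stands.

Things in the scene. Friction and masses are not known exactly. Their poses are not given: they have to be found in the camera images.
- chest: low grey bench chest with one drawer, fixed to the bench, turned a few degrees (all sizes here in mm); 380 wide (own y), 190 deep, 85 high. Origin: on the bench, 35 in front of the middle of the closed front face; +x points from there into the chest, z up. The closed front face is at own x = 35, the chest spans own x 35 to 225. It may stand left or right of the carton.
- drawer (a joint): how far the drawer is pulled out along the chest's -x, in m: 0 shut, 0.15 at the stop. It has a light, even drag of about 1 N plus some damping (6 N per m/s) and stays where it is left.
- drawer_handle (a point): centre of the drawer's dark bar handle: a bar of 11 diameter and 110 long, parallel to the front (chest's y), its axis 35 in front of the drawer's face and 60 above the bench, 25 below the chest's top; moves with the drawer; axes as the chest's.
- drawer_floor (a point): centre of the drawer's inner floor, 20 above the bench; moves with the drawer; axes as the chest's. The inside is 130 (x) by 344 (y); side and back walls are 8 thick and rise 42 above the floor, the front is 12 thick and rises 49. At full pull the whole inside is clear of the chest except the last 7 mm at the back.
- carton: the flat-laid shoe carton: plain brown board base 130 (own x) by 210 (own y), 4 thick, fixed to the bench, turned a few degrees. Origin: on the bench under its centre; z up. Its inside once folded up is 122 x 202, walls 45 high, 4 thick.
- carton_floor (a point): centre of the carton's inner floor, 4 above the bench; axes as the carton's.
- side_far (a joint): angle in rad of the carton's hinged side at its own +x edge: 0 flat outwards, 1.571 upright (its stop). Starts part-raised by the crease at 0.6 to 1.0. Smooth board, stiff crease (about 0.05 N m): it stays where it is left. The side is 204 wide, 45 from crease to free edge, 4 thick, crease 2 above the bench; upright its outer face stands above the edge of the base (own +x 65).
- side_near (a joint): angle in rad of the carton's hinged side at its own -x edge: 0 flat outwards, 1.571 upright (its stop). Starts part-raised by the crease at 0.6 to 1.0. Smooth board, stiff crease (about 0.05 N m): it stays where it is left. The side is 204 wide, 45 from crease to free edge, 4 thick, crease 2 above the bench; upright its outer face stands above the edge of the base (own -x 65).
- side_left (a joint): angle in rad of the carton's hinged side at its own +y edge: 0 flat outwards, 1.571 upright (its stop). Starts part-raised by the crease at 0.6 to 1.0. Smooth board, stiff crease (about 0.05 N m): it stays where it is left. The side is 124 wide, 45 from crease to free edge, 4 thick, crease 2 above the bench; upright its outer face stands above the edge of the base (own +y 105).
- side_right (a joint): angle in rad of the carton's hinged side at its own -y edge: 0 flat outwards, 1.571 upright (its stop). Starts part-raised by the crease at 0.6 to 1.0. Smooth board, stiff crease (about 0.05 N m): it stays where it is left. The side is 124 wide, 45 from crease to free edge, 4 thick, crease 2 above the bench; upright its outer face stands above the edge of the base (own -y 105).
- heel0: a plain beech heel block, D-shaped: 42 long (own x, round end of radius 15 at +x, flat end at -x), 30 wide (y), 32 high (z), 45 g. Origin at its centre. Stands upright in the drawer at the start; absent in some runs.
- heel1: a plain beech heel block, D-shaped: 42 long (own x, round end of radius 15 at +x, flat end at -x), 30 wide (y), 32 high (z), 45 g. Origin at its centre. Stands upright in the drawer at the start; absent in some runs.
- heel2: a plain beech heel block, D-shaped: 42 long (own x, round end of radius 15 at +x, flat end at -x), 30 wide (y), 32 high (z), 45 g. Origin at its centre. Stands upright in the drawer at the start; absent in some runs.
- heel3: a plain beech heel block, D-shaped: 42 long (own x, round end of radius 15 at +x, flat end at -x), 30 wide (y), 32 high (z), 45 g. Origin at its centre. Stands upright in the drawer at the start; absent in some runs.
- heel4: a plain beech heel block, D-shaped: 42 long (own x, round end of radius 15 at +x, flat end at -x), 30 wide (y), 32 high (z), 45 g. Origin at its centre. Stands upright in the drawer at the start; absent in some runs.
- tin: a flat round metal tin, 42 across, 18 high, lying among the heel blocks in the drawer; origin at the centre of its underside; it stays in the drawer.
- last: bystander: a wooden shoe last, 200 x 70 x 58, standing on the chest's top towards the back.
- spool: bystander: a wooden thread spool, 44 across, 45 high, standing between chest and carton.
- polish: bystander: a polish can, 70 across, 35 high, standing between and beyond chest and carton.
- brush: bystander: a brush lying flat on the robot's right (-y) side.
- awl: bystander: a small hand tool lying flat on the robot's left (+y) side.

How it is judged:
By the outcome, as a careful person would: the job done as asked, in the order asked, and still so for the second after the job is handed in, with the robot touching nothing.
Of heel0, heel1, heel2, heel3, heel4 only 3 to 5 are there at a start; the rules pass over those that are not, and their reading is None.
At some moment in a run one of heel0, heel1, heel2, heel3, heel4 may be knocked a few centimetres aside while the robot is not near it.
Once in a run the grip may slacken for a moment while it holds something.
It also fails if it takes over 210 s, if anything falls off the work surface, if the arm or the gripper's body presses on something with over 40 N, if the wrist force passes 120 N, or if a joint passes its speed limit or range.

## Working session

There is one attempt and no reset: what is moved stays moved. The work goes in short steps, Python scripts to look and compute and a tool call to move; the robot and the scene stay as the last step left them, time stands still between calls to the robot, and variables do not carry over. Pictures are saved under pics/ and viewed, at most 14 in all, crops included, and the job is handed in when it is done.

Besides the shell and the picture viewer there is one more tool, called after "Call:" by a JSON object that holds its "op" and its "data". apply_moves: Moves the arm, as the interface text tells. Scaled input: -1 to 1 covers 5 cm each way for a shift and 90 degrees each way for a turn. Its arguments: {"type":"object","properties":{"targets":{"type":"array"}},"required":["targets"]}

```bash
mkdir -p pics; cat > h.py <<'E'
import numpy as np, cv2
from scipy.spatial.transform import Rotation as R
from workcell import ctrl
def cam(n):
    o=ctrl.get_obs(); im=ctrl.get_image(n); K=np.array(im["camera_matrix"],float)
    if "view" in im: V=np.array(im["view"],float)
    else:
        T=np.eye(4); T[:3,:3]=R.from_rotvec(o["orientation"]).as_matrix(); T[:3,3]=o["ee_pos"]
        V=np.linalg.inv(T@np.array(im["hand_eye"],float))
    return im["pixels"],K,V
def ray(px,K,V,z):
    d=V[:3,:3].T@np.linalg.solve(K,[px[0],px[1],1.]); c=-V[:3,:3].T@V[:3,3]
    return c+d*(z-c[2])/d[2]
def proj(p,K,V):
    q=K@(V[:3,:3]@np.asarray(p,float)+V[:3,3]); return q[:2]/q[2]
def save(n,px): cv2.imwrite("pics/"+n+".png",px)
def st():
    o=ctrl.get_obs(); print("t",round(o["t"],2),"p",np.round(o["ee_pos"],1),"rv",np.round(o["orientation"],3),"q",np.round(o["qpos"],2),"w",round(float(o["width"]),1),"f",np.round(o["ft_force"],1)); return o
E
python3 - <<'E'
from h import *
o=st(); print(R.from_rotvec(o["orientation"]).as_matrix().round(2))
zs={"drawer_handle":60,"chest":0,"carton":0,"carton_floor":4,"spool":22,"polish":17,"brush":10,"awl":8,"last":110}
for c in ("top","side"):
    px,K,V=cam(c); save(c+"0",px)
    print(c,"campos",(-V[:3,:3].T@V[:3,3]).round())
    for n,z in zs.items():
        for d in ctrl.pinpoint(n,c)[:2]: print(n,round(d["score"],2),np.round(d["xy"]),ray(d["xy"],K,V,z).round(1))
E
```

```text
t 0.0 p [ 280.5 -557.9  221.9] rv [-3.055e+00 -7.250e-01  1.000e-03] q [-1.12  0.42  1.63 -0.    1.09 -0.02] w 87.3 f [-0.5  0.4  0.2]
[[ 0.89  0.45 -0.  ]
 [ 0.45 -0.89  0.  ]
 [ 0.   -0.   -1.  ]]
top campos [ 302.   -9. 1376.]
drawer_handle 0.71 [404. 206.] [ 549.5 -264.2   60. ]
drawer_handle 0.44 [245. 209.] [540.7 234.3  60. ]
chest 0.9 [403. 208.] [ 555.7 -271.7    0. ]
carton 0.91 [247. 206.] [561.3 239.1   0. ]
carton_floor 0.56 [249. 209.] [550.9 231.5   4. ]
spool 0.68 [330. 182.] [637.7 -31.7  22. ]
polish 0.88 [318. 154.] [734.1   5.6  17. ]
polish 0.71 [487. 259.] [ 389. -528.   17.]
brush 0.84 [490. 258.] [ 393.2 -539.8   10. ]
awl 0.78 [150. 256.] [395.5 544.2   8. ]
last 0.68 [391. 151.] [ 712.3 -220.8  110. ]
side campos [393. 788. 908.]
drawer_handle 0.67 [347. 160.] [ 554.4 -272.4   60. ]
chest 0.93 [347. 175.] [ 549.1 -265.2    0. ]
chest 0.28 [308. 286.] [560.2 229.9   0. ]
carton 0.94 [309. 287.] [557.1 232.8   0. ]
carton_floor 0.81 [307. 287.] [560.4 236.3   4. ]
spool 0.52 [303. 216.] [641.7  -4.4  22. ]
polish 0.6 [272. 218.] [737.5  28.2  17. ]
brush 0.72 [394. 140.] [ 405.3 -512.7   10. ]
last 0.77 [299. 155.] [ 708.7 -195.1  110. ]
```

```bash
python3 - <<'E'
from h import *
a=cv2.imread("pics/top0.png")[120:300,120:520]; save("top0c",cv2.resize(a,None,fx=2,fy=2,interpolation=cv2.INTER_CUBIC))
px,K,V=cam("top")
for l in("chest","carton","drawer_handle","side_near","side_far","side_left","side_right"):
    for d in ctrl.masks_of(l,"top")[:1]:
        m=d["region"].astype(np.uint8); c=cv2.findContours(m,0,1)[0]; c=max(c,key=cv2.contourArea)
        r=cv2.minAreaRect(c); print(l,round(d["score"],2),d["bbox"],r)
        z={"chest":85,"drawer_handle":60}.get(l,20)
        print(np.array([ray(p,K,V,z)[:2] for p in cv2.boxPoints(r)]).round().tolist())
E
```

```text
chest 0.7 [339.6, 136.7, 468.4, 210.4] ((402.74615478515625, 172.93077087402344), (73.71967315673828, 124.53021240234375), 86.8201675415039)
[[760.0, -59.0], [783.0, -455.0], [544.0, -452.0], [522.0, -70.0]]
carton 0.91 [204.2, 174.0, 292.6, 241.7] ((248.292236328125, 206.9607696533203), (85.0309066772461, 61.811065673828125), 5.492324352264404)
[[466.0, 374.0], [670.0, 366.0], [643.0, 87.0], [441.0, 103.0]]
drawer_handle 0.88 [348.8, 192.4, 460.1, 209.8] ((390.5, 201.0), (12.0, 85.0), 90.0)
[[585.0, -89.0], [585.0, -356.0], [547.0, -354.0], [546.0, -88.0]]
side_near 0.66 [212.0, 223.0, 278.1, 237.1] ((244.0559539794922, 231.47406005859375), (64.06403350830078, 10.959434509277344), 6.072456359863281)
[[467.0, 347.0], [502.0, 345.0], [480.0, 139.0], [445.0, 142.0]]
side_far 0.55 [217.7, 175.7, 279.8, 191.3] ((250.88987731933594, 183.1562042236328), (63.04804992675781, 12.941442489624023), 5.440331935882568)
[[621.0, 331.0], [665.0, 329.0], [644.0, 122.0], [601.0, 125.0]]
side_left 0.89 [205.8, 184.0, 222.1, 226.0] ((212.15367126464844, 202.84738159179688), (11.592121124267578, 37.483314514160156), 9.162346839904785)
[[509.0, 375.0], [632.0, 363.0], [626.0, 325.0], [503.0, 338.0]]
side_right 0.79 [276.1, 192.0, 293.6, 230.8] ((284.9488830566406, 210.5585479736328), (10.735151290893555, 38.3706169128418), 7.431407928466797)
[[482.0, 137.0], [607.0, 124.0], [602.0, 89.0], [478.0, 103.0]]
```

View pics/top0c.png

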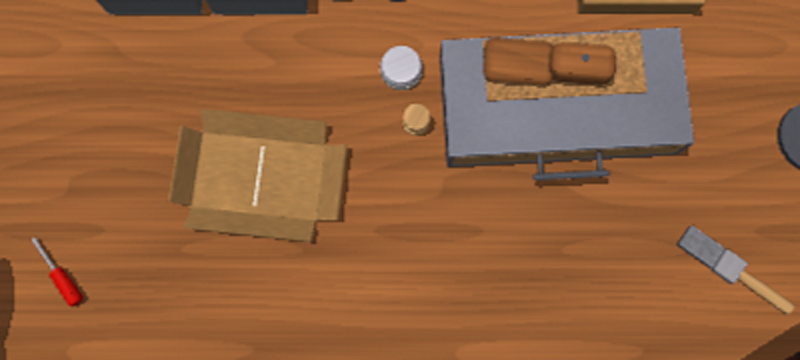

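View pics/side0.png

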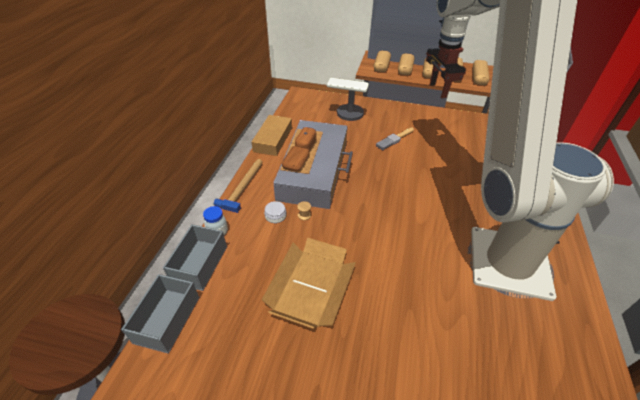

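```bash
cat > plan.py <<'E'
# plan(way): way = list of (x,y,z,yaw_of_tool_y_deg,jaw_mm,max_step_mm); prints rows for apply_moves
from h import *
import json
def Rdown(yaw):
    a=np.radians(yaw); y=np.array([np.cos(a),np.sin(a),0]); z=np.array([0,0,-1.]); return np.stack([np.cross(y,z),y,z],1)
def jw(mm): return round(max(-1,min(1,mm/44-1)),2)
def plan(way,start=None):
    o=ctrl.get_obs(); p=np.array(o["ee_pos"],float); M=R.from_rotvec(o["orientation"])
    if start is not None: p=np.array(start[:3],float); M=R.from_matrix(Rdown(start[3]))
    rows=[]
    for x,y,z,yaw,jaw,step in way:
        t=np.array([x,y,z],float); T=R.from_matrix(Rdown(yaw))
        n=max(1,int(np.ceil(np.linalg.norm(t-p)/step)),int(np.ceil(np.degrees((M.inv()*T).magnitude())/9.5)))
        for k in range(n,0,-1):
            d=M.inv().apply((t-p)/k)/50; w=(M.inv()*T).as_rotvec()/k/(np.pi/2)
            d=np.round(d,2); w=np.round(w,3); rows.append([jw(jaw),(d+0.).tolist(),(w+0.).tolist()])
            p=p+M.apply(d*50); M=M*R.from_rotvec(w*np.pi/2)
    for i in range(0,len(rows),8): print(json.dumps(rows[i:i+8]))
    print("end",p.round(1)); return p
E
python3 -c "
from plan import *
plan([(500,-275,260,4,30,48)])"
```

```text
[[-0.32, [0.81, -0.39, -0.09], [0.0, 0.0, -0.093]], [-0.32, [0.86, -0.26, -0.09], [0.0, 0.0, -0.094]], [-0.32, [0.88, -0.14, -0.09], [0.0, 0.0, -0.093]], [-0.32, [0.9, -0.01, -0.1], [0.0, 0.0, -0.094]], [-0.32, [0.89, 0.13, -0.09], [0.0, 0.0, -0.093]], [-0.32, [0.86, 0.25, -0.1], [0.0, 0.0, -0.094]], [-0.32, [0.81, 0.38, -0.09], [0.0, 0.0, -0.093]], [-0.32, [0.74, 0.49, -0.1], [0.0, 0.0, -0.094]]]
end [ 500.1 -275.1  260.2]
```

Call:
{"op": "apply_moves", "data": {"targets": [[-0.32,[0.81,-0.39,-0.09],[0.0,0.0,-0.093]],[-0.32,[0.86,-0.26,-0.09],[0.0,0.0,-0.094]],[-0.32,[0.88,-0.14,-0.09],[0.0,0.0,-0.093]],[-0.32,[0.9,-0.01,-0.1],[0.0,0.0,-0.094]],[-0.32,[0.89,0.13,-0.09],[0.0,0.0,-0.093]],[-0.32,[0.86,0.25,-0.1],[0.0,0.0,-0.094]],[-0.32,[0.81,0.38,-0.09],[0.0,0.0,-0.093]],[-0.32,[0.74,0.49,-0.1],[0.0,0.0,-0.094]]]}}

```text
t: 2.4
ee_pos: [500.9, -273.8, 260.5]
orientation: [2.137, 2.303, 0.0]
ft_force: [-0.8, 0.0, 0.2]
width: 30.0
grasp_force: 0.0
```

```bash
python3 - <<'E'
from h import *
st(); px,K,V=cam("wrist"); save("w1",px); print("cam",(-V[:3,:3].T@V[:3,3]).round())
for d in ctrl.pinpoint("drawer_handle","wrist")[:2]: print(d["score"],np.round(d["xy"]),ray(d["xy"],K,V,60).round(1))
for d in ctrl.masks_of("drawer_handle","wrist")[:1]: print(d["bbox"])
E
```

```text
t 2.4 p [ 500.9 -273.8  260.5] rv [2.137 2.303 0.   ] q [-0.52  0.3   1.72  0.    1.12 -0.6 ] w 30.0 f [-0.8  0.   0.2]
cam [ 495. -196.  422.]
0.94 [363. 171.] [ 547.7 -266.4   60. ]
[358.4, 8.4, 408.6, 261.7]
```

View pics/w1.png

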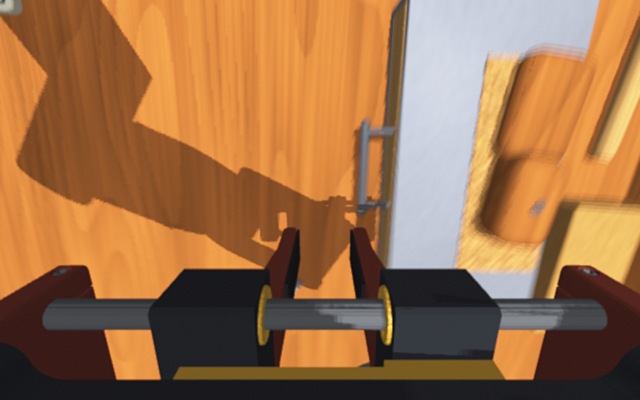

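```bash
python3 - <<'E'
from plan import *
px,K,V=cam("wrist")
a,b=ray((364.5,121),K,V,60),ray((361,212),K,V,60); print(a.round(1),b.round(1),np.linalg.norm(a-b),((a+b)/2).round(1),np.degrees(np.arctan2(*(-(a-b)[:2]*[1,-1])))) 
c,d=ray((397,15),K,V,85),ray((377.5,260),K,V,85);print(c.round(1),d.round(1),np.degrees(np.arctan2(-(c-d)[0],(c-d)[1])))
E
```

```text
[ 543.6 -205.8   60. ] [ 551.8 -319.9   60. ] 114.33514448681342 [ 547.7 -262.8   60. ] 4.102277367030575
[ 561.4 -100.    85. ] [ 575.7 -373.9   85. ] 2.9897352765260408
```

```bash
python3 - <<'E'
from plan import *
a=np.radians(4)
e=plan([(548,-264,110,4,34,45),(548,-264,42,4,34,22),(548,-264,42,4,0,25)])
f=(e[0],e[1],42,4)
plan([(548,-264,42,4,0,25)]*3+[(548-151*np.cos(a),-264-151*np.sin(a),42,4,0,22)],(548,-264,42,4))
E
```

```text
[[-0.23, [0.04, 0.24, 0.75], [0.0, 0.0, 0.0]], [-0.23, [0.04, 0.24, 0.75], [0.0, 0.0, 0.0]], [-0.23, [0.03, 0.24, 0.75], [0.0, 0.0, 0.0]], [-0.23, [0.04, 0.25, 0.75], [0.0, 0.0, 0.0]], [-0.23, [0.0, 0.0, 0.34], [0.0, 0.0, 0.0]], [-0.23, [0.0, 0.0, 0.34], [0.0, 0.0, 0.0]], [-0.23, [0.0, 0.0, 0.34], [0.0, 0.0, 0.0]], [-0.23, [0.0, 0.0, 0.34], [0.0, 0.0, 0.0]]]
[[-1, [0.0, 0.0, 0.0], [0.0, 0.0, 0.0]]]
end [ 548.1 -263.9   42.2]
[[-1, [0.0, 0.0, 0.0], [0.0, 0.0, 0.0]], [-1, [0.0, 0.0, 0.0], [0.0, 0.0, 0.0]], [-1, [0.0, 0.0, 0.0], [0.0, 0.0, 0.0]], [-1, [0.0, -0.43, 0.0], [0.0, 0.0, 0.0]], [-1, [0.0, -0.43, 0.0], [0.0, 0.0, 0.0]], [-1, [0.0, -0.43, 0.0], [0.0, 0.0, 0.0]], [-1, [0.0, -0.43, 0.0], [0.0, 0.0, 0.0]], [-1, [0.0, -0.43, 0.0], [0.0, 0.0, 0.0]]]
[[-1, [0.0, -0.43, 0.0], [0.0, 0.0, 0.0]], [-1, [0.0, -0.44, 0.0], [0.0, 0.0, 0.0]]]
end [ 397.4 -274.5   42. ]
```

Call:
{"op": "apply_moves", "data": {"targets": [[-0.23,[0.04,0.24,0.75],[0,0,0]],[-0.23,[0.04,0.24,0.75],[0,0,0]],[-0.23,[0.03,0.24,0.75],[0,0,0]],[-0.23,[0.04,0.25,0.75],[0,0,0]],[-0.23,[0,0,0.34],[0,0,0]],[-0.23,[0,0,0.34],[0,0,0]],[-0.23,[0,0,0.34],[0,0,0]],[-0.23,[0,0,0.34],[0,0,0]]]}}

```text
t: 3.6
ee_pos: [548.1, -264.7, 41.9]
orientation: [2.142, 2.296, 0.0]
ft_force: [-0.2, -0.4, -0.5]
width: 33.8
grasp_force: 0.0
```

Call:
{"op": "apply_moves", "data": {"targets": [[-1,[0,0,0],[0,0,0]],[-1,[0,0,0],[0,0,0]],[-1,[0,0,0],[0,0,0]],[-1,[0,0,0],[0,0,0]]]}}

```text
t: 4.1
ee_pos: [546.2, -264.4, 42.6]
orientation: [-2.14, -2.296, 0.003]
ft_force: [-7.1, -3.3, 1.5]
width: 10.1
grasp_force: 29.9
```

Call:
{"op": "apply_moves", "data": {"targets": [[-1,[0,-0.43,0],[0,0,0]],[-1,[0,-0.43,0],[0,0,0]],[-1,[0,-0.43,0],[0,0,0]],[-1,[0,-0.43,0],[0,0,0]],[-1,[0,-0.43,0],[0,0,0]],[-1,[0,-0.43,0],[0,0,0]],[-1,[0,-0.4,0],[0,0,0]],[-1,[0,0,0],[0,0,0]]]}}

```text
t: 5.1
ee_pos: [397.2, -272.9, 42.4]
orientation: [-2.141, -2.293, -0.001]
ft_force: [-1.6, 8.5, 0.1]
width: 10.2
grasp_force: 30.0
```

```bash
python3 - <<'E'
from plan import *
plan([(397.2,-272.9,42.4,3.5,34,20),(397.2,-272.9,42.4,3.5,34,20),(397.2,-272.9,120,3.5,34,40),(480,-315,380,3.5,34,48),(480,-315,380,3.5,34,48)])
E
```

```text
[[-0.23, [0.0, 0.0, 0.0], [-0.001, -0.002, 0.005]], [-0.23, [0.0, 0.0, 0.0], [0.0, 0.0, 0.0]], [-0.23, [0.0, 0.0, -0.78], [0.0, 0.0, 0.0]], [-0.23, [0.0, 0.0, -0.77], [0.0, 0.0, 0.0]], [-0.23, [-0.16, 0.27, -0.87], [0.0, 0.0, 0.0]], [-0.23, [-0.16, 0.27, -0.87], [0.0, 0.0, 0.0]], [-0.23, [-0.16, 0.26, -0.87], [0.0, 0.0, 0.0]], [-0.23, [-0.15, 0.27, -0.86], [0.0, 0.0, 0.0]]]
[[-0.23, [-0.16, 0.26, -0.87], [0.0, 0.0, 0.0]], [-0.23, [-0.15, 0.27, -0.86], [0.0, 0.0, 0.0]], [-0.23, [0.0, 0.0, 0.0], [0.0, 0.0, 0.0]]]
end [ 480.1 -314.9  379.8]
```

Call:
{"op": "apply_moves", "data": {"targets": [[-0.23,[0,0,0],[-0.001,-0.002,0.005]],[-0.23,[0,0,0],[0,0,0]],[-0.23,[0,0,-0.78],[0,0,0]],[-0.23,[0,0,-0.77],[0,0,0]],[-0.23,[-0.16,0.27,-0.87],[0,0,0]],[-0.23,[-0.16,0.27,-0.87],[0,0,0]],[-0.23,[-0.16,0.26,-0.87],[0,0,0]],[-0.23,[-0.15,0.27,-0.86],[0,0,0]]]}}

```text
t: 6.1
ee_pos: [454.8, -302.4, 295.5]
orientation: [2.148, 2.286, -0.001]
ft_force: [-0.7, -0.2, -1.1]
width: 33.8
grasp_force: 0.0
```

Call:
{"op": "apply_moves", "data": {"targets": [[-0.23,[-0.16,0.26,-0.87],[0,0,0]],[-0.23,[-0.15,0.27,-0.86],[0,0,0]],[-0.23,[0,0,0],[0,0,0]]]}}

```text
t: 6.48
ee_pos: [483.7, -316.9, 384.1]
orientation: [2.143, 2.281, 0.0]
ft_force: [0.4, 0.6, 0.8]
width: 34.0
grasp_force: 0.0
```

```bash
cat > heels.py <<'E'
from h import *
def look(cams=("wrist",)):
    for c in cams:
        px,K,V=cam(c)
        for l in ("heel0","tin"):
            for d in ctrl.masks_of(l,c)[:7]:
                m=d["region"].astype(np.uint8); cs=max(cv2.findContours(m,0,1)[0],key=cv2.contourArea)
                (x,y),s,a=cv2.minAreaRect(cs)
                print(c,l,round(d["score"],2),np.round(d["bbox"]).tolist(),"area",int(m.sum()),"rect",round(x),round(y),np.round(s),round(a))
        for l,z in (("heel0",36),("tin",20),("drawer_handle",60),("drawer_floor",20)):
            for d in ctrl.pinpoint(l,c)[:7]: print(c,l,round(d["score"],2),np.round(d["xy"]),ray(d["xy"],K,V,z).round(1))
    return px
E
python3 - <<'E'
from heels import *
st(); px=look(("top","wrist")); save("w2",px)
E
```

```text
t 6.47 p [ 483.7 -316.9  384.1] rv [2.143 2.281 0.   ] q [-0.6   0.2   1.56 -0.    1.36 -0.66] w 34.0 f [0.4 0.6 0.8]
top heel0 0.72 [397.0, 201.0, 410.0, 217.0] area 137 rect 405 209 [14. 10.] 90
top heel0 0.55 [366.0, 198.0, 380.0, 219.0] area 128 rect 374 210 [14. 10.] 90
top heel0 0.46 [399.0, 218.0, 414.0, 236.0] area 127 rect 406 229 [13. 11.] 79
top tin 0.68 [426.0, 203.0, 438.0, 218.0] area 160 rect 431 210 [13. 14.] 90
top heel0 0.59 [374. 207.] [ 550.6 -172.1   36. ]
top heel0 0.57 [406. 208.] [ 548.1 -276.    36. ]
top heel0 0.55 [374. 231.] [ 474.8 -171.4   36. ]
top heel0 0.44 [431. 228.] [ 485.  -351.5   36. ]
top tin 0.43 [431. 211.] [ 541.7 -357.9   20. ]
top drawer_handle 0.86 [413. 253.] [ 403.4 -287.4   60. ]
top drawer_floor 0.94 [401. 222.] [ 503.8 -260.1   20. ]
wrist heel0 0.73 [310.0, 123.0, 336.0, 145.0] area 465 rect 325 131 [19. 26.] 80
wrist heel0 0.67 [310.0, 60.0, 338.0, 85.0] area 559 rect 325 70 [27. 22.] 9
wrist heel0 0.66 [316.0, 173.0, 338.0, 196.0] area 451 rect 326 184 [20. 24.] 90
wrist heel0 0.62 [350.0, 53.0, 385.0, 80.0] area 667 rect 368 70 [30. 25.] 15
wrist heel0 0.56 [351.0, 125.0, 380.0, 141.0] area 448 rect 365 134 [27. 18.] 13
wrist tin 0.93 [347.0, 171.0, 372.0, 198.0] area 492 rect 358 182 [24. 24.] 45
wrist heel0 0.74 [325. 136.] [ 478.7 -279.7   36. ]
wrist heel0 0.71 [369.  71.] [ 542.1 -174.9   36. ]
wrist heel0 0.7 [328.  72.] [ 476.9 -180.7   36. ]
wrist heel0 0.69 [357. 180.] [ 540.7 -353.4   36. ]
wrist heel0 0.57 [364. 136.] [ 544.7 -276.9   36. ]
wrist heel0 0.56 [328. 183.] [ 489.8 -360.9   36. ]
wrist heel0 0.43 [275. 255.] [ 398.3 -506.3   36. ]
wrist drawer_handle 0.71 [278. 132.] [ 403.5 -277.4   60. ]
wrist drawer_floor 0.81 [341. 127.] [ 506.  -265.2   20. ]
```

View pics/w2.png

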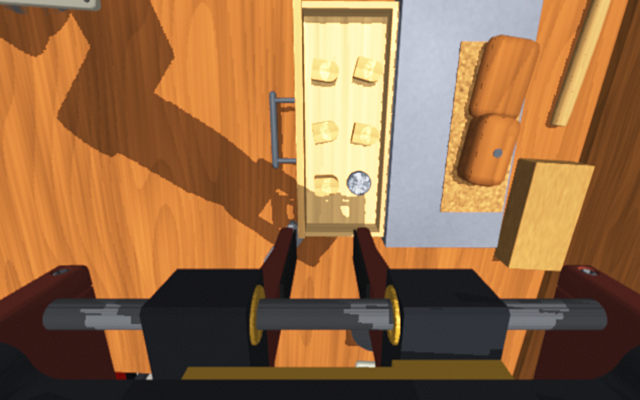

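```bash
python3 - <<'E'
from plan import *
plan([(545,170,330,-6,0,48),(545,170,330,-6,0,48)])
E
```

```text
[[-1, [0.87, 0.17, 0.09], [0.0, 0.0, 0.01]], [-1, [0.88, 0.16, 0.09], [0.0, 0.0, 0.01]], [-1, [0.88, 0.14, 0.09], [0.0, 0.0, 0.01]], [-1, [0.88, 0.13, 0.09], [0.0, 0.0, 0.01]], [-1, [0.88, 0.11, 0.09], [0.0, 0.0, 0.009]], [-1, [0.89, 0.1, 0.09], [0.0, 0.0, 0.01]], [-1, [0.89, 0.09, 0.09], [0.0, 0.0, 0.009]], [-1, [0.89, 0.08, 0.09], [0.0, 0.0, 0.01]]]
[[-1, [0.89, 0.06, 0.08], [0.0, 0.001, 0.009]], [-1, [0.89, 0.05, 0.09], [0.001, 0.0, 0.01]], [-1, [0.88, 0.04, 0.08], [0.0, 0.001, 0.009]], [-1, [0.0, 0.0, 0.0], [0.0, 0.0, 0.0]]]
end [545.2 169.9 330.2]
```

Call:
{"op": "apply_moves", "data": {"targets": [[-1,[0.87,0.17,0.09],[0,0,0.01]],[-1,[0.88,0.16,0.09],[0,0,0.01]],[-1,[0.88,0.14,0.09],[0,0,0.01]],[-1,[0.88,0.13,0.09],[0,0,0.01]],[-1,[0.88,0.11,0.09],[0,0,0.009]],[-1,[0.89,0.1,0.09],[0,0,0.01]],[-1,[0.89,0.09,0.09],[0,0,0.009]],[-1,[0.89,0.08,0.09],[0,0,0.01]]]}}

```text
t: 8.18
ee_pos: [527.9, 39.4, 343.0]
orientation: [2.285, 2.15, -0.001]
ft_force: [1.1, -0.0, 0.1]
width: 0.3
grasp_force: 0.0
```

Call:
{"op": "apply_moves", "data": {"targets": [[-1,[0.89,0.06,0.08],[0,0,0.009]],[-1,[0.89,0.05,0.09],[0,0,0.01]],[-1,[0.88,0.04,0.08],[0,0,0.009]],[-1,[0,0,0],[0,0,0]]]}}

```text
t: 8.68
ee_pos: [545.2, 172.3, 329.6]
orientation: [2.329, 2.105, -0.002]
ft_force: [-1.5, -0.1, 0.8]
width: 0.8
grasp_force: 0.0
```

```bash
python3 - <<'E'
from h import *
st(); px,K,V=cam("wrist"); save("w3",px)
for l,z in (("carton",0),("carton_floor",4)):
    for d in ctrl.pinpoint(l,"wrist")[:2]: print(l,round(d["score"],2),np.round(d["xy"]),ray(d["xy"],K,V,z).round(1))
E
```

```text
t 8.68 p [545.2 172.3 329.6] rv [ 2.329e+00  2.105e+00 -2.000e-03] q [ 0.29  0.24  1.64 -0.    1.26  0.39] w 0.8 f [-1.5 -0.1  0.8]
carton 0.78 [326. 121.] [554.  231.2   0. ]
carton_floor 0.59 [328. 120.] [557.7 232.3   4. ]
```

View pics/w3.png

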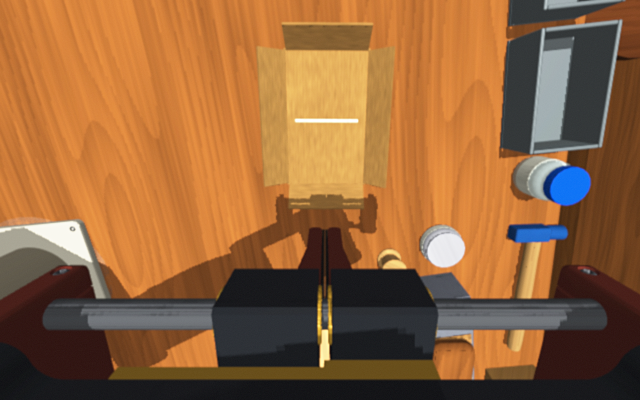

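```bash
python3 - <<'E'
from h import *
px,K,V=cam("wrist")
P=[ray(p,K,V,4) for p in ((285.5,50),(367,50.5),(289,184),(362,184))]
print(np.round(P,1)); m=(P[0]+P[1])/2; n=(P[2]+P[3])/2; print(np.linalg.norm(P[0]-P[1]),np.linalg.norm(m-n))
d=(m-n)[:2]; print("yaw",np.degrees(np.arctan2(-d[0],d[1])), "center", np.mean(P,0))
for l in("side_near","side_far","side_left","side_right"):
    for q in ctrl.masks_of(l,"wrist")[:1]: print(l,q["score"],q["bbox"])
E
```

```text
[[504.2 336.7   4. ]
 [625.6 323.4   4. ]
 [480.9 131.3   4. ]
 [604.2 118.3   4. ]]
122.14812975113078 206.51286865460466
yaw -6.210970588657818 center [553.76139893 227.4395406    4.        ]
side_near 0.84 [256.5, 44.7, 290.9, 185.6]
side_far 0.78 [362.8, 44.2, 396.6, 185.1]
side_left 0.59 [282.9, 18.6, 372.6, 48.0]
side_right 0.96 [287.8, 178.9, 367.3, 211.6]
```

```bash
cat >> plan.py <<'E'
C=np.array([555,230.]);CY=-6.2
def cw(u,v):
    a=np.radians(CY); return C+u*np.array([np.cos(a),np.sin(a)])+v*np.array([-np.sin(a),np.cos(a)])
def wc(x,y):
    a=np.radians(CY); d=np.array([x,y])-C; return d@[np.cos(a),np.sin(a)],d@[-np.sin(a),np.cos(a)]
def cp(pts,jaw=0,yaw=CY): return [(*cw(u,v),z,yaw,jaw,s) for u,v,z,s in pts]
E
python3 - <<'E'
from plan import *
plan(cp([(0,-167,150,48),(0,-167,15,45),(0,-121,15,20),(0,-121,15,20)]))
E
```

```text
[[-1, [-0.42, 0.01, 0.72], [0.0, 0.0, 0.0]], [-1, [-0.42, 0.01, 0.72], [0.0, 0.0, 0.0]], [-1, [-0.42, 0.01, 0.72], [0.001, 0.001, 0.001]], [-1, [-0.42, 0.01, 0.73], [0.0, 0.0, 0.0]], [-1, [-0.42, 0.01, 0.72], [0.001, 0.001, 0.001]], [-1, [0.0, 0.0, 0.68], [0.0, 0.0, 0.0]], [-1, [0.0, 0.0, 0.67], [0.0, 0.0, 0.0]], [-1, [0.0, 0.0, 0.68], [0.0, 0.0, 0.0]]]
[[-1, [0.0, 0.0, 0.67], [0.0, 0.0, 0.0]], [-1, [0.31, 0.0, 0.0], [0.0, 0.0, 0.0]], [-1, [0.31, 0.0, 0.0], [0.0, 0.0, 0.0]], [-1, [0.3, 0.0, 0.0], [0.0, 0.0, 0.0]], [-1, [0.0, 0.0, 0.0], [0.0, 0.0, 0.0]]]
end [541.9 109.7  15.1]
```

Call:
{"op": "apply_moves", "data": {"targets": [[-1,[-0.42,0.01,0.72],[0,0,0]],[-1,[-0.42,0.01,0.72],[0,0,0]],[-1,[-0.42,0.01,0.72],[0,0,0]],[-1,[-0.42,0.01,0.73],[0,0,0]],[-1,[-0.42,0.01,0.72],[0,0,0]],[-1,[0,0,0.68],[0,0,0]],[-1,[0,0,0.67],[0,0,0]],[-1,[0,0,0.68],[0,0,0]]]}}

```text
t: 10.07
ee_pos: [537.7, 63.8, 47.7]
orientation: [2.332, 2.099, -0.0]
ft_force: [-0.3, -0.4, 0.2]
width: 0.1
grasp_force: 0.0
```

Call:
{"op": "apply_moves", "data": {"targets": [[-1,[0,0,0.67],[0,0,0]],[-1,[0.31,0,0],[0,0,0]],[-1,[0.31,0,0],[0,0,0]],[-1,[0.3,0,0],[0,0,0]],[-1,[0,0,0],[0,0,0]]]}}

```text
t: 10.7
ee_pos: [543.4, 111.6, 16.3]
orientation: [2.329, 2.101, 0.003]
ft_force: [-0.0, 0.9, 0.4]
width: 0.6
grasp_force: 0.0
```

Call:
{"op": "apply_moves", "data": {"targets": [[-1,[0.06,0,0],[0,0,0]],[-1,[0.04,0,0],[0,0,0]]]}}

```text
t: 10.95
ee_pos: [542.9, 115.0, 15.1]
orientation: [2.332, 2.1, -0.001]
ft_force: [0.6, -2.2, 0.6]
width: 0.6
grasp_force: 0.6
```

Call:
{"op": "apply_moves", "data": {"targets": [[-1,[0.05,0,0],[0,0,0]],[-1,[0,0,0],[0,0,0]]]}}

```text
t: 11.2
ee_pos: [543.0, 116.9, 14.9]
orientation: [2.331, 2.1, -0.002]
ft_force: [1.0, -4.4, 3.6]
width: 0.6
grasp_force: 2.4
```

Call:
{"op": "apply_moves", "data": {"targets": [[-1,[0.05,0,0],[0,0,0]],[-1,[0,0,0],[0,0,0]]]}}

```text
t: 11.45
ee_pos: [543.0, 117.2, 14.9]
orientation: [2.33, 2.1, -0.006]
ft_force: [0.5, -19.0, 6.2]
width: 0.6
grasp_force: 9.5
```

```bash
python3 - <<'E'
from h import *
o=st()
E
```

```text
t 11.45 p [543.  117.2  14.9] rv [ 2.33   2.1   -0.006] q [ 0.19  0.64  1.88 -0.01  0.62  0.31] w 0.6 f [  0.5 -19.    6.2]
```

```bash
python3 - <<'E'
from plan import *
plan(cp([(0,-130,15,20),(0,-130,70,48),(128,0,75,48),(128,0,15,35),(86,0,15,18),(86,0,15,20)]))
E
```

```text
[[-1, [-0.33, -0.01, 0.0], [0.001, 0.004, 0.003]], [-1, [0.0, 0.0, -0.55], [0.0, 0.0, 0.0]], [-1, [0.0, 0.0, -0.55], [0.0, 0.0, 0.0]], [-1, [0.65, 0.64, -0.03], [0.0, 0.0, 0.0]], [-1, [0.65, 0.64, -0.02], [0.0, 0.0, 0.0]], [-1, [0.65, 0.64, -0.03], [0.0, 0.0, 0.0]], [-1, [0.65, 0.64, -0.02], [0.0, 0.0, 0.0]], [-1, [0.0, 0.0, 0.6], [0.0, 0.0, 0.0]]]
[[-1, [0.0, 0.0, 0.6], [0.0, 0.0, 0.0]], [-1, [0.0, -0.28, 0.0], [0.0, 0.0, 0.0]], [-1, [0.0, -0.28, 0.0], [0.0, 0.0, 0.0]], [-1, [0.0, -0.28, 0.0], [0.0, 0.0, 0.0]], [-1, [0.0, 0.0, 0.0], [0.0, 0.0, 0.0]]]
end [640.3 220.8  15. ]
```

Call:
{"op": "apply_moves", "data": {"targets": [[-1,[-0.33,-0.01,0],[0,0.004,0.003]],[-1,[0,0,-0.55],[0,0,0]],[-1,[0,0,-0.55],[0,0,0]],[-1,[0.65,0.64,-0.03],[0,0,0]],[-1,[0.65,0.64,-0.02],[0,0,0]],[-1,[0.65,0.64,-0.03],[0,0,0]],[-1,[0.65,0.64,-0.02],[0,0,0]],[-1,[0,0,0],[0,0,0]]]}}

```text
t: 12.45
ee_pos: [684.2, 220.4, 75.4]
orientation: [-2.338, -2.098, -0.01]
ft_force: [0.2, -0.3, -0.0]
width: 0.5
grasp_force: 0.0
```

Call:
{"op": "apply_moves", "data": {"targets": [[-1,[0,0,0.6],[0,0,0]],[-1,[0,0,0.6],[0,0,0]],[-1,[0,-0.28,0],[0,0,0]],[-1,[0,-0.28,0],[0,0,0]],[-1,[0,-0.28,0],[0,0,0]],[-1,[0,0,0],[0,0,0]]]}}

```text
t: 13.2
ee_pos: [639.7, 223.9, 16.9]
orientation: [-2.338, -2.097, -0.007]
ft_force: [0.1, -0.8, 0.4]
width: 0.5
grasp_force: 0.0
```

Call:
{"op": "apply_moves", "data": {"targets": [[-1,[0,-0.06,0],[0,0,0]],[-1,[0,0,0],[0,0,0]]]}}

```text
t: 13.45
ee_pos: [637.5, 223.9, 15.5]
orientation: [-2.339, -2.096, -0.006]
ft_force: [0.9, 0.3, 0.2]
width: 0.2
grasp_force: 0.4
```

Call:
{"op": "apply_moves", "data": {"targets": [[-1,[0,-0.05,0],[0,0,0]],[-1,[0,0,0],[0,0,0]]]}}

```text
t: 13.7
ee_pos: [634.9, 224.1, 15.2]
orientation: [-2.339, -2.096, -0.006]
ft_force: [0.9, 1.3, 1.4]
width: 0.3
grasp_force: 0.5
```

Call:
{"op": "apply_moves", "data": {"targets": [[-1,[0,-0.05,0],[0,0,0]],[-1,[0,0,0],[0,0,0]]]}}

```text
t: 13.95
ee_pos: [632.3, 224.4, 15.3]
orientation: [-2.338, -2.096, -0.005]
ft_force: [1.0, 0.3, 0.7]
width: 0.6
grasp_force: 0.3
```

Call:
{"op": "apply_moves", "data": {"targets": [[-1,[0,-0.05,0],[0,0,0]],[-1,[0,0,0],[0,0,0]]]}}

```text
t: 14.2
ee_pos: [629.7, 224.6, 15.2]
orientation: [-2.338, -2.096, -0.005]
ft_force: [-0.2, 0.8, 1.1]
width: 0.3
grasp_force: 0.2
```

Call:
{"op": "apply_moves", "data": {"targets": [[-1,[0,-0.05,0],[0,0,0]],[-1,[0,0,0],[0,0,0]]]}}

```text
t: 14.45
ee_pos: [629.4, 224.8, 15.6]
orientation: [2.338, 2.096, 0.011]
ft_force: [6.5, -1.3, -2.1]
width: 0.1
grasp_force: 3.1
```

Call:
{"op": "apply_moves", "data": {"targets": [[-1,[0,-0.05,0],[0,0,0]],[-1,[0,0,0],[0,0,0]]]}}

```text
t: 14.7
ee_pos: [629.3, 225.1, 16.1]
orientation: [2.336, 2.095, 0.017]
ft_force: [12.6, -3.1, -6.7]
width: 0.5
grasp_force: 6.2
```

```bash
python3 - <<'E'
from plan import *
plan(cp([(92,0,16,20),(92,0,75,48),(0,167,75,48),(0,167,75,48),(0,167,15,35),(0,120,15,18),(0,120,15,20)]))
E
```

```text
[[-1, [-0.06, 0.35, 0.01], [0.006, -0.003, 0.0]], [-1, [0.0, 0.0, -0.59], [0.0, 0.0, 0.0]], [-1, [0.0, 0.0, -0.59], [0.0, 0.0, 0.0]], [-1, [0.83, -0.46, 0.0], [0.0, 0.0, 0.0]], [-1, [0.84, -0.46, 0.0], [0.0, 0.0, 0.0]], [-1, [0.83, -0.46, 0.0], [0.0, 0.0, 0.0]], [-1, [0.84, -0.46, 0.0], [0.0, 0.0, 0.0]], [-1, [0.0, 0.0, 0.0], [0.0, 0.0, 0.0]]]
[[-1, [0.0, 0.0, 0.6], [0.0, 0.0, 0.0]], [-1, [0.0, 0.0, 0.6], [0.0, 0.0, 0.0]], [-1, [-0.31, 0.0, 0.0], [0.0, 0.0, 0.0]], [-1, [-0.32, 0.0, 0.0], [0.0, 0.0, 0.0]], [-1, [-0.31, 0.0, 0.0], [0.0, 0.0, 0.0]], [-1, [0.0, 0.0, 0.0], [0.0, 0.0, 0.0]]]
end [567.9 349.5  14.8]
```

Call:
{"op": "apply_moves", "data": {"targets": [[-1,[-0.06,0.35,0.01],[0.006,-0.003,0]],[-1,[0,0,-0.59],[0,0,0]],[-1,[0,0,-0.59],[0,0,0]],[-1,[0.83,-0.46,0],[0,0,0]],[-1,[0.84,-0.46,0],[0,0,0]],[-1,[0.83,-0.46,0],[0,0,0]],[-1,[0.84,-0.46,0],[0,0,0]],[-1,[0,0,0],[0,0,0]]]}}

```text
t: 15.7
ee_pos: [567.4, 399.2, 74.1]
orientation: [-2.331, -2.098, 0.01]
ft_force: [-0.1, 0.3, 0.3]
width: 0.9
grasp_force: 0.0
```

Call:
{"op": "apply_moves", "data": {"targets": [[-1,[0,0,0.6],[0,0,0]],[-1,[0,0,0.6],[0,0,0]],[-1,[-0.31,0,0],[0,0,0]],[-1,[-0.32,0,0],[0,0,0]],[-1,[-0.31,0,0],[0,0,0]],[-1,[0,0,0],[0,0,0]]]}}

```text
t: 16.45
ee_pos: [564.8, 348.5, 16.1]
orientation: [-2.338, -2.093, 0.005]
ft_force: [-0.2, 0.3, 0.7]
width: 0.5
grasp_force: 0.2
```

Call:
{"op": "apply_moves", "data": {"targets": [[-1,[-0.08,0,0],[0,0,0]],[-1,[0,0,0],[0,0,0]]]}}

```text
t: 16.7
ee_pos: [564.8, 348.3, 16.1]
orientation: [-2.336, -2.092, -0.001]
ft_force: [0.5, 12.3, 0.2]
width: 0.1
grasp_force: 6.5
```

Call:
{"op": "apply_moves", "data": {"targets": [[-1,[-0.04,0,0],[0,0,0]],[-1,[0,0,0],[0,0,0]]]}}

```text
t: 16.95
ee_pos: [564.9, 348.1, 16.1]
orientation: [-2.335, -2.092, -0.005]
ft_force: [-1.4, 20.4, -3.4]
width: 0.2
grasp_force: 10.2
```

```bash
sed -i 's/^C=np.array.*;/C=np.array([555.3,232.5]);/' plan.py; python3 - <<'E'
from plan import *
plan(cp([(0,132,16,20),(0,132,75,48),(-128,0,75,48),(-128,0,75,48),(-128,0,15,35),(-82,0,15,18),(-82,0,15,20)]))
E
```

```text
[[-1, [0.32, 0.06, 0.0], [-0.002, -0.004, -0.001]], [-1, [0.0, 0.0, -0.59], [0.0, 0.0, 0.0]], [-1, [0.0, 0.0, -0.59], [0.0, 0.0, 0.0]], [-1, [-0.66, -0.64, 0.0], [0.0, 0.0, 0.0]], [-1, [-0.66, -0.64, 0.0], [0.0, 0.0, 0.0]], [-1, [-0.66, -0.64, 0.0], [0.0, 0.0, 0.0]], [-1, [-0.66, -0.64, 0.0], [0.0, 0.0, 0.0]], [-1, [0.0, 0.0, 0.0], [0.0, 0.0, 0.0]]]
[[-1, [0.0, 0.0, 0.6], [0.0, 0.0, 0.0]], [-1, [0.0, 0.0, 0.6], [0.0, 0.0, 0.0]], [-1, [0.0, 0.31, 0.0], [0.0, 0.0, 0.0]], [-1, [0.0, 0.3, 0.0], [0.0, 0.0, 0.0]], [-1, [0.0, 0.31, 0.0], [0.0, 0.0, 0.0]], [-1, [0.0, 0.0, 0.0], [0.0, 0.0, 0.0]]]
end [473.8 241.3  15.1]
```

Call:
{"op": "apply_moves", "data": {"targets": [[-1,[0.32,0.06,0],[-0.002,-0.004,0]],[-1,[0,0,-0.59],[0,0,0]],[-1,[0,0,-0.59],[0,0,0]],[-1,[-0.66,-0.64,0],[0,0,0]],[-1,[-0.66,-0.64,0],[0,0,0]],[-1,[-0.66,-0.64,0],[0,0,0]],[-1,[-0.66,-0.64,0],[0,0,0]],[-1,[0,0,0],[0,0,0]]]}}

```text
t: 17.95
ee_pos: [423.5, 239.7, 74.9]
orientation: [2.339, 2.095, -0.02]
ft_force: [-0.0, 0.4, -0.5]
width: 0.3
grasp_force: 0.0
```

Call:
{"op": "apply_moves", "data": {"targets": [[-1,[0,0,0.6],[0,0,0]],[-1,[0,0,0.6],[0,0,0]],[-1,[0,0.31,0],[0,0,0]],[-1,[0,0.3,0],[0,0,0]],[-1,[0,0.31,0],[0,0,0]],[-1,[0,0,0],[0,0,0]]]}}

```text
t: 18.7
ee_pos: [475.2, 237.5, 16.1]
orientation: [2.338, 2.094, -0.007]
ft_force: [1.6, 0.3, -0.2]
width: 0.6
grasp_force: 0.0
```

Call:
{"op": "apply_moves", "data": {"targets": [[-1,[0,0.08,0],[0,0,0]],[-1,[0,0,0],[0,0,0]]]}}

```text
t: 18.95
ee_pos: [476.6, 236.6, 15.1]
orientation: [2.338, 2.096, -0.012]
ft_force: [0.2, 0.1, -0.4]
width: 0.7
grasp_force: 0.0
```

Call:
{"op": "apply_moves", "data": {"targets": [[-1,[0,0.06,0],[0,0,0]],[-1,[0,0,0],[0,0,0]]]}}

```text
t: 19.2
ee_pos: [479.0, 236.2, 14.7]
orientation: [2.338, 2.096, -0.013]
ft_force: [-0.0, 0.6, -0.1]
width: 0.4
grasp_force: 0.2
```

Call:
{"op": "apply_moves", "data": {"targets": [[-1,[0,0.05,0],[0,0,0]],[-1,[0,0,0],[0,0,0]]]}}

```text
t: 19.45
ee_pos: [479.3, 236.0, 14.6]
orientation: [-2.339, -2.097, 0.019]
ft_force: [-9.1, 4.4, 6.1]
width: 0.7
grasp_force: 5.1
```

Call:
{"op": "apply_moves", "data": {"targets": [[-1,[0,0.05,0],[0,0,0]],[-1,[0,0,0],[0,0,0]]]}}

```text
t: 19.7
ee_pos: [479.4, 235.8, 14.5]
orientation: [-2.338, -2.095, 0.024]
ft_force: [-17.3, 9.1, 13.6]
width: 0.8
grasp_force: 10.1
```

Call:
{"op": "apply_moves", "data": {"targets": [[-1,[0,0.05,0],[0,0,0]],[-1,[0,0,0],[0,0,0]]]}}

```text
t: 19.95
ee_pos: [479.5, 235.6, 14.5]
orientation: [-2.336, -2.093, 0.03]
ft_force: [-26.7, 13.1, 19.1]
width: 0.7
grasp_force: 15.1
```

```bash
sed -i 's/^C=np.array.*;/C=np.array([554.7,232.5]);/' plan.py; cat > fit.py <<'E'
from h import *
from scipy.optimize import minimize
t=np.linspace(-np.pi/2,np.pi/2,13)
D=np.vstack([[(-21,-15),(-21,15)],np.c_[6+15*np.cos(t),15*np.sin(t)]])
def sil(q,z0,K,V,s=4):
    c,sn=np.cos(q[2]),np.sin(q[2]); xy=D@np.array([[c,sn],[-sn,c]])+q[:2]
    P=np.vstack([np.c_[xy,np.full(len(xy),z)] for z in (z0,z0+32)]); u=(V[:3,:3]@P.T).T+V[:3,3]; u=(K@u.T).T; return cv2.convexHull((u[:,:2]/u[:,2:]).astype(np.float32))
def iou(q,m,z0,K,V,b,s=4):
    h=((sil(q,z0,K,V)-np.float32(b[:2]))*s+s/2-.5).astype(np.float32); r=np.zeros_like(m); cv2.fillConvexPoly(r,np.round(h*16).astype(np.int32),1,shift=4)
    return (r&m).sum()/max(1,(r|m).sum())
def fits(label="heel0",c="wrist",z0=20,thr=.3,n=7,verbose=True):
    px,K,V=cam(c); out=[]
    for d in ctrl.masks_of(label,c)[:n]:
        if d["score"]<thr: continue
        l,t_,r,bt=[int(v) for v in d["bbox"]]; b=(max(0,l-12),max(0,t_-12)); s=4
        m=d["region"][b[1]:bt+13,b[0]:r+13].astype(np.uint8); m=(cv2.resize(m*255,None,fx=s,fy=s,interpolation=cv2.INTER_LINEAR)>127).astype(np.uint8)
        p0=ray(((l+r)/2,(t_+bt)/2),K,V,z0+16)[:2]; best=(-1,None)
        for y in np.arange(0,360,20):
            q=np.array([*p0,np.radians(y)]); v=iou(q,m,z0,K,V,b)
            best=max(best,(v,tuple(q)))
        cand=[best[1],(*best[1][:2],best[1][2]+np.pi)]; res=[]
        for q in cand:
            o=minimize(lambda q:-iou(q,m,z0,K,V,b),q,method="Nelder-Mead",options=dict(initial_simplex=[q,np.add(q,(6,0,0)),np.add(q,(0,6,0)),np.add(q,(0,0,.3))],xatol=.05,fatol=1e-4))
            res.append((round(-o.fun,3),*np.round(o.x[:2],1),round(np.degrees(o.x[2])%360)))
        out.append((round(d["score"],2),sorted(res)[::-1],[l,t_,r,bt]))
        if verbose: print(label,*out[-1])
    return px,K,V,out
E
python3 - <<'E'
from plan import *
plan(cp([(-95,0,15,25),(-95,0,80,45)])+[(500,-335,245,3.5,60,49),(500,-335,245,3.5,60,49)])
E
```

```text
[[-1, [0.1, -0.4, 0.0], [-0.01, 0.007, -0.001]], [-1, [0.0, 0.0, -0.65], [0.0, 0.0, 0.0]], [-1, [0.0, 0.0, -0.65], [0.0, 0.0, 0.0]], [0.36, [-0.88, 0.16, -0.25], [0.0, 0.0, -0.008]], [0.36, [-0.88, 0.15, -0.25], [0.0, 0.0, -0.008]], [0.36, [-0.88, 0.13, -0.26], [0.0, 0.0, -0.008]], [0.36, [-0.88, 0.12, -0.25], [0.0, 0.0, -0.008]], [0.36, [-0.88, 0.11, -0.26], [0.0, 0.0, -0.008]]]
[[0.36, [-0.89, 0.1, -0.25], [0.0, 0.0, -0.008]], [0.36, [-0.89, 0.09, -0.26], [0.0, 0.0, -0.009]], [0.36, [-0.89, 0.08, -0.25], [0.0, 0.0, -0.008]], [0.36, [-0.89, 0.07, -0.26], [0.0, 0.0, -0.009]], [0.36, [-0.89, 0.05, -0.25], [0.0, 0.0, -0.008]], [0.36, [-0.89, 0.04, -0.26], [0.0, 0.0, -0.009]], [0.36, [-0.89, 0.03, -0.25], [0.0, 0.0, -0.008]], [0.36, [-0.88, 0.02, -0.26], [0.0, 0.0, -0.009]]]
[[0.36, [0.0, 0.0, 0.0], [0.0, 0.0, 0.0]]]
end [ 499.8 -335.   245.1]
```

Call:
{"op": "apply_moves", "data": {"targets": [[-1,[0.1,-0.4,0],[-0.01,0.007,0]],[-1,[0,0,-0.65],[0,0,0]],[-1,[0,0,-0.65],[0,0,0]],[0.36,[-0.88,0.16,-0.25],[0,0,-0.008]],[0.36,[-0.88,0.15,-0.25],[0,0,-0.008]],[0.36,[-0.88,0.13,-0.26],[0,0,-0.008]],[0.36,[-0.88,0.12,-0.25],[0,0,-0.008]],[0.36,[-0.88,0.11,-0.26],[0,0,-0.008]]]}}

```text
t: 20.95
ee_pos: [480.7, 18.7, 143.4]
orientation: [2.266, 2.165, 0.016]
ft_force: [0.5, 1.2, -0.2]
width: 47.1
grasp_force: 0.0
```

Call:
{"op": "apply_moves", "data": {"targets": [[0.36,[-0.89,0.1,-0.25],[0,0,-0.008]],[0.36,[-0.89,0.09,-0.26],[0,0,-0.009]],[0.36,[-0.89,0.08,-0.25],[0,0,-0.008]],[0.36,[-0.89,0.07,-0.26],[0,0,-0.009]],[0.36,[-0.89,0.05,-0.25],[0,0,-0.008]],[0.36,[-0.89,0.04,-0.26],[0,0,-0.009]],[0.36,[-0.89,0.03,-0.25],[0,0,-0.008]],[0.36,[-0.88,0.02,-0.26],[0,0,-0.009]]]}}

```text
t: 21.95
ee_pos: [503.3, -337.3, 244.8]
orientation: [2.148, 2.283, 0.015]
ft_force: [1.3, -0.5, 0.5]
width: 59.8
grasp_force: 0.0
```

Call:
{"op": "apply_moves", "data": {"targets": [[0.36,[0,0,0],[0,0,0]],[0.36,[0,0,0],[0,0,0]]]}}

```text
t: 22.2
ee_pos: [502.9, -335.1, 243.8]
orientation: [2.15, 2.283, 0.015]
ft_force: [-0.1, -0.2, 0.2]
width: 59.7
grasp_force: 0.0
```

```bash
python3 - <<'E'
from fit import *
st(); px,K,V,out=fits()
for l,z in (("tin",20),("drawer_floor",20),("drawer_handle",60)):
    for d in ctrl.pinpoint(l,"wrist")[:1]: print(l,d["score"],ray(d["xy"],K,V,z).round(1))
for s,r,b in out: cv2.polylines(px,[np.round(sil((r[0][1],r[0][2],np.radians(r[0][3])),20,K,V)).astype(int)],True,(0,0,255),1)
save("w4",cv2.resize(px[0:240,250:450],None,fx=2.5,fy=2.5,interpolation=cv2.INTER_CUBIC))
cam("side")
for l in("side_near","side_far","side_left","side_right"):
    for q in ctrl.masks_of(l,"side")[:1]: print(l,q["score"],q["bbox"])
E
```

```text
t 22.2 p [ 502.9 -335.1  243.8] rv [2.15  2.283 0.015] q [-0.61  0.37  1.66  0.01  1.1  -0.68] w 59.7 f [-0.1 -0.2  0.2]
heel0 0.84 [(np.float64(0.957), np.float64(487.0), np.float64(-362.6), 7), (np.float64(0.881), np.float64(484.8), np.float64(-362.8), 184)] [293, 180, 323, 210]
heel0 0.77 [(np.float64(0.935), np.float64(479.1), np.float64(-271.3), 15), (np.float64(0.847), np.float64(477.3), np.float64(-271.7), 195)] [286, 109, 322, 141]
heel0 0.63 [(np.float64(0.961), np.float64(546.2), np.float64(-272.4), 353), (np.float64(0.856), np.float64(543.6), np.float64(-272.1), 170)] [345, 112, 381, 137]
heel0 0.63 [(np.float64(0.974), np.float64(540.2), np.float64(-174.8), 348), (np.float64(0.88), np.float64(538.2), np.float64(-174.5), 166)] [342, 10, 385, 52]
heel0 0.6 [(np.float64(0.976), np.float64(473.1), np.float64(-179.8), 355), (np.float64(0.871), np.float64(470.9), np.float64(-179.7), 175)] [282, 18, 324, 56]
tin 0.62 [ 542.9 -355.6   20. ]
drawer_floor 0.9 [ 510.3 -266.2   20. ]
drawer_handle 0.87 [ 398.7 -275.6   60. ]
side_near 0.84 [318.5, 261.4, 341.9, 320.7]
side_far 0.77 [270.8, 245.9, 304.2, 298.6]
side_left 0.68 [274.3, 302.0, 322.9, 326.2]
side_right 0.69 [302.9, 244.1, 344.5, 259.7]
```

View pics/w4.png

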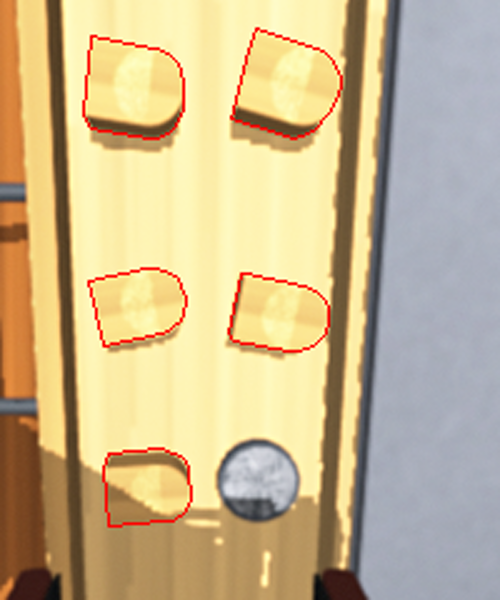

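```bash
cat >> plan.py <<'E'
def pick(x,y,th,z=25,hov=110):
    a=np.radians(th); p=(x-5*np.cos(a),y-5*np.sin(a)); w=th-90
    plan([(*p,hov,w,52,48),(*p,hov,w,52,48),(*p,z,w,52,30),(*p,z,w,52,30)])
def place(u,v,z=9):
    w=CY-90; p=cw(u-5,v); o=ctrl.get_obs()["ee_pos"]; yw=np.degrees(np.arctan2(*R.from_rotvec(ctrl.get_obs()["orientation"]).as_matrix()[1::-1,1]))
    plan([(o[0],o[1],125,yw,0,45),(*p,125,w,0,49),(*p,125,w,0,49),(*p,z,w,0,30),(*p,z,w,0,30)])
E
python3 -c "
from plan import *
pick(546.2,-272.4,-7)"
```

```text
[[0.18, [0.11, 0.07, 0.25], [0.0, -0.001, 0.102]], [0.18, [0.12, 0.05, 0.24], [0.0, -0.001, 0.101]], [0.18, [0.13, 0.03, 0.25], [0.001, -0.001, 0.102]], [0.18, [0.13, 0.01, 0.24], [0.001, -0.001, 0.101]], [0.18, [0.14, -0.01, 0.24], [0.001, -0.001, 0.102]], [0.18, [0.13, -0.03, 0.25], [0.0, 0.0, 0.101]], [0.18, [0.13, -0.05, 0.24], [0.001, -0.001, 0.102]], [0.18, [0.12, -0.06, 0.25], [0.0, 0.0, 0.101]]]
[[0.18, [0.11, -0.08, 0.24], [0.001, -0.001, 0.102]], [0.18, [0.09, -0.1, 0.25], [0.0, 0.0, 0.101]], [0.18, [0.07, -0.11, 0.24], [0.001, -0.001, 0.102]], [0.18, [0.0, 0.0, 0.0], [0.0, 0.0, 0.0]], [0.18, [0.0, 0.0, 0.57], [0.0, 0.0, 0.0]], [0.18, [0.0, 0.0, 0.57], [0.0, 0.0, 0.0]], [0.18, [0.0, 0.0, 0.56], [0.0, 0.0, 0.0]], [0.18, [0.0, 0.0, 0.0], [0.0, 0.0, 0.0]]]
end [ 541.1 -272.    25. ]
```

Call:
{"op": "apply_moves", "data": {"targets": [[0.18,[0.11,0.07,0.25],[0,-0.001,0.102]],[0.18,[0.12,0.05,0.24],[0,-0.001,0.101]],[0.18,[0.13,0.03,0.25],[0.001,-0.001,0.102]],[0.18,[0.13,0.01,0.24],[0.001,-0.001,0.101]],[0.18,[0.14,-0.01,0.24],[0.001,-0.001,0.102]],[0.18,[0.13,-0.03,0.25],[0,0,0.101]],[0.18,[0.13,-0.05,0.24],[0.001,-0.001,0.102]],[0.18,[0.12,-0.06,0.25],[0,0,0.101]]]}}

```text
t: 23.7
ee_pos: [530.8, -289.1, 146.2]
orientation: [3.091, 0.548, 0.004]
ft_force: [0.2, 1.0, -0.6]
width: 51.9
grasp_force: 0.0
```

Call:
{"op": "apply_moves", "data": {"targets": [[0.18,[0.11,-0.08,0.24],[0.001,-0.001,0.102]],[0.18,[0.09,-0.1,0.25],[0,0,0.101]],[0.18,[0.07,-0.11,0.24],[0.001,-0.001,0.102]],[0.18,[0,0,0],[0,0,0]]]}}

```text
t: 24.2
ee_pos: [540.7, -271.7, 109.2]
orientation: [-3.135, 0.19, 0.003]
ft_force: [-0.4, 0.0, 0.1]
width: 51.9
grasp_force: 0.0
```

```bash
python3 - <<'E'
from plan import *
from fit import *
st(); px,K,V,out=fits(); px,K,V,out=fits(c="side",thr=.4); save("s1",px[200:340,230:380])
px,K,V,out=fits(c="top",thr=.4)
E
```

```text
t 24.2 p [ 540.7 -271.7  109.2] rv [-3.135e+00  1.900e-01  3.000e-03] q [-0.49  0.54  1.74  0.    0.86  1.21] w 51.9 f [-0.4  0.   0.1]
heel0 0.91 [(np.float64(0.967), np.float64(545.8), np.float64(-272.6), 353), (np.float64(0.873), np.float64(543.1), np.float64(-272.2), 172)] [307, 174, 345, 229]
heel0 0.87 [(np.float64(0.751), np.float64(492.8), np.float64(-361.1), 43), (np.float64(0.743), np.float64(492.8), np.float64(-361.6), 230)] [415, 220, 462, 269]
heel0 0.86 [(np.float64(0.957), np.float64(540.3), np.float64(-175.0), 346), (np.float64(0.86), np.float64(536.2), np.float64(-174.7), 168)] [184, 190, 236, 251]
heel0 0.74 [(np.float64(0.927), np.float64(480.2), np.float64(-271.8), 13), (np.float64(0.851), np.float64(478.5), np.float64(-273.0), 188)] [312, 246, 356, 298]
heel0 0.46 [(np.float64(0.252), np.float64(520.5), np.float64(-184.8), 53), (np.float64(0.191), np.float64(483.3), np.float64(-167.9), 278)] [224, 258, 243, 275]
heel0 0.73 [(np.float64(0.912), np.float64(481.0), np.float64(-275.8), 10), (np.float64(0.91), np.float64(479.0), np.float64(-276.4), 194)] [357, 165, 375, 174]
heel0 0.6 [(np.float64(0.876), np.float64(541.9), np.float64(-176.1), 356), (np.float64(0.864), np.float64(538.0), np.float64(-177.4), 143)] [339, 178, 354, 192]
heel0 0.57 [(np.float64(0.809), np.float64(472.2), np.float64(-183.8), 4), (np.float64(0.808), np.float64(471.8), np.float64(-183.0), 186)] [360, 182, 370, 189]
heel0 0.44 [(np.float64(0.884), np.float64(541.5), np.float64(-174.1), 345), (np.float64(0.824), np.float64(539.0), np.float64(-173.4), 181)] [366, 201, 379, 219]
heel0 0.42 [(np.float64(0.937), np.float64(473.9), np.float64(-178.3), 354), (np.float64(0.855), np.float64(471.6), np.float64(-178.3), 164)] [371, 225, 382, 240]
```

```bash
python3 -c "
from h import *
a=cv2.imread('pics/s1.png'); save('s1b',cv2.resize(a,None,fx=4,fy=4,interpolation=cv2.INTER_CUBIC))"
```

```text
(no output)
```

View pics/s1b.png

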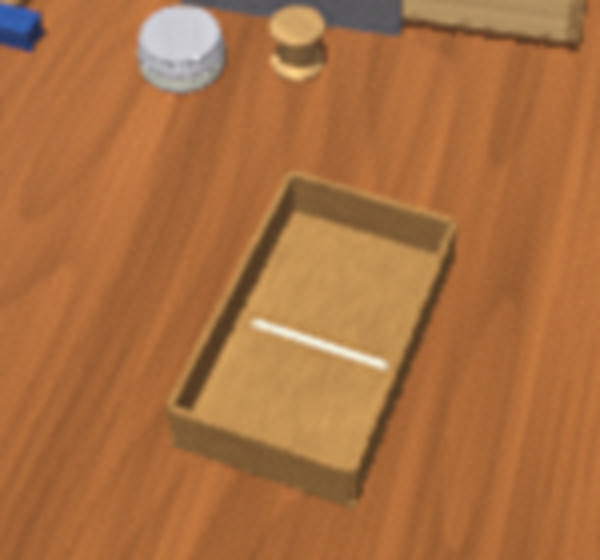

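Call:
{"op": "apply_moves", "data": {"targets": [[0.18,[0,0,0.57],[0,0,0]],[0.18,[0,0,0.57],[0,0,0]],[0.18,[0,0,0.56],[0,0,0]],[0.18,[0,0,0],[0,0,0]],[-1,[0,0,0],[0,0,0]],[-1,[0,0,0],[0,0,0]],[-1,[0,0,0],[0,0,0]],[-1,[0,0,0],[0,0,0]]]}}

```text
t: 25.5
ee_pos: [541.8, -272.6, 26.3]
orientation: [3.135, -0.193, 0.002]
ft_force: [-0.3, 0.5, 7.1]
width: 29.7
grasp_force: 30.0
```

```bash
python3 -c "
from plan import *
st();place(29,60)"
```

```text
t 25.5 p [ 541.8 -272.6   26.3] rv [ 3.135e+00 -1.930e-01  2.000e-03] q [-0.49  0.67  1.76  0.    0.71  1.21] w 29.7 f [-0.3  0.5  7.1]
[[-1, [0.0, 0.0, -0.66], [0.0, 0.0, 0.0]], [-1, [0.0, 0.0, -0.66], [0.0, 0.0, 0.0]], [-1, [0.0, 0.0, -0.65], [0.0, -0.001, 0.0]], [-1, [-0.04, -0.94, 0.0], [0.0, 0.0, -0.001]], [-1, [-0.04, -0.94, 0.0], [0.0, 0.0, -0.001]], [-1, [-0.04, -0.94, 0.0], [0.0, 0.0, -0.001]], [-1, [-0.04, -0.94, 0.0], [0.0, 0.0, -0.001]], [-1, [-0.04, -0.94, 0.0], [0.0, 0.0, -0.001]]]
[[-1, [-0.04, -0.94, 0.0], [0.0, 0.0, -0.001]], [-1, [-0.03, -0.94, 0.0], [0.0, 0.0, -0.001]], [-1, [-0.03, -0.94, 0.0], [0.0, 0.0, -0.001]], [-1, [-0.03, -0.94, 0.0], [0.0, 0.0, 0.0]], [-1, [-0.03, -0.94, 0.0], [0.0, 0.0, -0.001]], [-1, [-0.03, -0.93, 0.0], [0.0, 0.0, 0.0]], [-1, [-0.04, -0.94, -0.01], [0.0, 0.0, -0.001]], [-1, [0.0, 0.0, 0.0], [0.0, 0.0, 0.0]]]
[[-1, [0.0, 0.0, 0.58], [0.0, 0.0, 0.0]], [-1, [0.0, 0.0, 0.58], [0.0, 0.0, 0.0]], [-1, [0.0, 0.0, 0.58], [0.0, 0.0, 0.0]], [-1, [0.0, 0.0, 0.58], [0.0, 0.0, 0.0]], [-1, [0.0, 0.0, 0.0], [0.0, 0.0, 0.0]]]
end [585.  289.6   9.1]
```

Call:
{"op": "apply_moves", "data": {"targets": [[-1,[0,0,-0.66],[0,0,0]],[-1,[0,0,-0.66],[0,0,0]],[-1,[0,0,-0.65],[0,0,0]],[-1,[-0.04,-0.94,0],[0,0,-0.001]],[-1,[-0.04,-0.94,0],[0,0,-0.001]],[-1,[-0.04,-0.94,0],[0,0,-0.001]],[-1,[-0.04,-0.94,0],[0,0,-0.001]],[-1,[-0.04,-0.94,0],[0,0,-0.001]]]}}

```text
t: 26.5
ee_pos: [559.3, -36.3, 124.0]
orientation: [-3.136, 0.181, -0.0]
ft_force: [0.6, -0.4, -0.4]
width: 29.7
grasp_force: 30.0
```

Call:
{"op": "apply_moves", "data": {"targets": [[-1,[-0.04,-0.94,0],[0,0,-0.001]],[-1,[-0.03,-0.94,0],[0,0,-0.001]],[-1,[-0.03,-0.94,0],[0,0,-0.001]],[-1,[-0.03,-0.94,0],[0,0,0]],[-1,[-0.03,-0.94,0],[0,0,-0.001]],[-1,[-0.03,-0.93,0],[0,0,0]],[-1,[-0.04,-0.94,-0.01],[0,0,-0.001]],[-1,[0,0,0],[0,0,0]]]}}

```text
t: 27.5
ee_pos: [584.5, 293.1, 124.5]
orientation: [-3.136, 0.163, -0.001]
ft_force: [-0.3, 0.0, -1.4]
width: 29.9
grasp_force: 30.0
```

Call:
{"op": "apply_moves", "data": {"targets": [[-1,[0,0,0.57],[0,0,0]],[-1,[0,0,0.57],[0,0,0]],[-1,[0,0,0.57],[0,0,0]],[-1,[0,0,0.4],[0,0,0]],[-1,[0,0,0.16],[0,0,0]],[-1,[0,0,0],[0,0,0]]]}}

```text
t: 28.25
ee_pos: [584.8, 289.7, 11.1]
orientation: [-3.137, 0.169, 0.0]
ft_force: [1.1, 0.3, -0.8]
width: 29.8
grasp_force: 30.0
```

Call:
{"op": "apply_moves", "data": {"targets": [[-1,[0,0,0.02],[0,0,0]],[-0.05,[0,0,0],[0,0,0]],[-0.05,[0,0,0],[0,0,0]],[-0.05,[0,0,0],[0,0,0]],[-0.05,[0,0,-0.6],[0,0,0]],[-0.05,[0,0,-0.8],[0,0,0]],[-0.05,[0,0,-0.8],[0,0,0]],[-0.05,[0,0,0],[0,0,0]]]}}

```text
t: 29.25
ee_pos: [586.7, 291.0, 123.4]
orientation: [-3.134, 0.169, -0.008]
ft_force: [-0.0, 0.4, -0.6]
width: 41.7
grasp_force: 0.0
```

```bash
python3 -c "
from plan import *
st();pick(540.2,-174.9,-13,27,115)"
```

```text
t 29.25 p [586.7 291.  123.4] rv [-3.134  0.169 -0.008] q [0.44 0.58 1.63 0.   0.93 2.12] w 41.7 f [-0.   0.4 -0.6]
[[0.18, [0.0, 0.94, 0.01], [0.0, 0.0, 0.008]], [0.18, [0.01, 0.93, 0.01], [0.0, 0.0, 0.008]], [0.18, [0.02, 0.94, 0.01], [0.0, 0.0, 0.008]], [0.18, [0.03, 0.93, 0.01], [0.0, 0.0, 0.007]], [0.18, [0.04, 0.93, 0.02], [0.0, -0.001, 0.008]], [0.18, [0.06, 0.93, 0.01], [-0.001, 0.0, 0.007]], [0.18, [0.06, 0.94, 0.02], [0.0, -0.001, 0.008]], [0.18, [0.08, 0.93, 0.02], [-0.001, 0.0, 0.007]]]
[[0.18, [0.09, 0.93, 0.01], [0.0, -0.001, 0.008]], [0.18, [0.1, 0.94, 0.02], [-0.001, 0.0, 0.007]], [0.18, [0.0, 0.0, 0.0], [0.0, 0.0, 0.0]], [0.18, [0.0, 0.0, 0.59], [0.0, 0.0, 0.0]], [0.18, [0.0, 0.0, 0.58], [0.0, 0.0, 0.0]], [0.18, [0.0, -0.01, 0.59], [0.0, 0.0, 0.0]], [0.18, [0.0, 0.0, 0.0], [0.0, 0.0, 0.0]]]
end [ 535.6 -173.6   27. ]
```

Call:
{"op": "apply_moves", "data": {"targets": [[0.18,[0,0.94,0.01],[0,0,0.008]],[0.18,[0.01,0.93,0.01],[0,0,0.008]],[0.18,[0.02,0.94,0.01],[0,0,0.008]],[0.18,[0.03,0.93,0.01],[0,0,0.007]],[0.18,[0.04,0.93,0.02],[0,-0.001,0.008]],[0.18,[0.06,0.93,0.01],[-0.001,0,0.007]],[0.18,[0.06,0.94,0.02],[0,-0.001,0.008]],[0.18,[0.08,0.93,0.02],[-0.001,0,0.007]]]}}

```text
t: 30.25
ee_pos: [542.3, -83.1, 113.1]
orientation: [3.123, -0.319, -0.009]
ft_force: [0.7, 0.6, -0.0]
width: 51.9
grasp_force: 0.0
```

Call:
{"op": "apply_moves", "data": {"targets": [[0.18,[0.09,0.93,0.01],[0,-0.001,0.008]],[0.18,[0.1,0.94,0.02],[-0.001,0,0.007]],[0.18,[0,0,0],[0,0,0]],[0.18,[0,0,0],[0,0,0]]]}}

```text
t: 30.75
ee_pos: [532.5, -174.6, 112.1]
orientation: [3.118, -0.356, -0.011]
ft_force: [0.5, 0.4, 0.1]
width: 51.8
grasp_force: 0.0
```

```bash
python3 - <<'E'
from plan import *
from fit import *
st(); px,K,V,out=fits(thr=.4)
px,K,V=cam("side")
for d in ctrl.pinpoint("heel0","side"):
    p=ray(d["xy"],K,V,20)
    if p[1]>60: print("carton heel",d["score"],p.round(1),np.round(wc(*p[:2]),1))
E
```

```text
t 30.75 p [ 532.5 -174.6  112.1] rv [ 3.118 -0.356 -0.011] q [-0.34  0.48  1.84 -0.01  0.82  1.47] w 51.8 f [0.5 0.4 0.1]
heel0 0.82 [(np.float64(0.965), np.float64(540.3), np.float64(-175.1), 347), (np.float64(0.861), np.float64(538.3), np.float64(-174.5), 166)] [304, 165, 344, 225]
heel0 0.79 [(np.float64(0.974), np.float64(487.1), np.float64(-363.6), 5), (np.float64(0.885), np.float64(482.5), np.float64(-362.2), 172)] [525, 180, 589, 240]
heel0 0.67 [(np.float64(0.064), np.float64(551.6), np.float64(-304.3), 357), (np.float64(0.062), np.float64(549.7), np.float64(-296.2), 123)] [199, 70, 638, 357]
heel0 0.57 [(np.float64(0.97), np.float64(479.9), np.float64(-271.8), 13), (np.float64(0.871), np.float64(476.9), np.float64(-272.3), 196)] [420, 210, 477, 269]
heel0 0.57 [(np.float64(0.968), np.float64(473.2), np.float64(-180.1), 355), (np.float64(0.89), np.float64(470.4), np.float64(-179.9), 173)] [325, 237, 363, 297]
carton heel 0.69 [597.8 290.5  20. ] [36.6 62.3]
```

```bash
python3 -c "
from plan import *
pick(540.3,-175,-13,27,105)"
```

```text
[[0.18, [0.04, -0.01, 0.16], [0.003, 0.004, 0.001]], [0.18, [0.0, 0.0, 0.0], [0.0, 0.0, 0.0]], [0.18, [0.0, 0.0, 0.52], [0.0, 0.0, 0.0]], [0.18, [0.0, 0.0, 0.52], [0.0, 0.0, 0.0]], [0.18, [0.0, 0.0, 0.52], [0.0, 0.0, 0.0]], [0.18, [0.0, 0.0, 0.0], [0.0, 0.0, 0.0]]]
end [ 535.3 -173.9   26.8]
```

Call:
{"op": "apply_moves", "data": {"targets": [[0.18,[0.05,-0.01,0.16],[0.003,0.004,0.001]],[0.18,[0,0,0.52],[0,0,0]],[0.18,[0,0,0.52],[0,0,0]],[0.18,[0,0,0.52],[0,0,0]],[-1,[0,0,0],[0,0,0]],[-1,[0,0,0],[0,0,0]],[-1,[0,0,0],[0,0,0]],[-1,[0,0,0],[0,0,0]]]}}

```text
t: 31.95
ee_pos: [536.4, -175.4, 27.8]
orientation: [3.121, -0.358, 0.004]
ft_force: [0.1, 0.1, 2.9]
width: 29.9
grasp_force: 30.0
```

```bash
python3 -c "
from plan import *
o=st();place(29,0,o['ee_pos'][2]-15.5)"
```

```text
t 31.95 p [ 536.4 -175.4   27.8] rv [ 3.121 -0.358  0.004] q [-0.34  0.62  1.86  0.    0.65  1.46] w 29.9 f [0.1 0.1 2.9]
[[-1, [0.0, 0.0, -0.65], [0.0, -0.001, 0.0]], [-1, [0.0, 0.0, -0.65], [0.0, 0.0, 0.0]], [-1, [0.0, 0.0, -0.64], [0.0, -0.001, 0.0]], [-1, [-0.11, -0.9, 0.0], [0.0, 0.0, -0.009]], [-1, [-0.1, -0.9, 0.0], [0.0, 0.0, -0.008]], [-1, [-0.09, -0.9, 0.0], [0.0, 0.0, -0.009]], [-1, [-0.08, -0.9, 0.0], [0.0, 0.0, -0.008]], [-1, [-0.06, -0.9, 0.0], [0.0, 0.0, -0.009]]]
[[-1, [-0.05, -0.91, 0.0], [0.0, 0.0, -0.008]], [-1, [-0.04, -0.9, 0.0], [0.0, 0.0, -0.009]], [-1, [-0.03, -0.91, 0.0], [0.0, 0.0, -0.008]], [-1, [-0.01, -0.9, 0.0], [0.0, 0.0, -0.009]], [-1, [0.0, 0.0, 0.0], [0.0, 0.0, 0.0]], [-1, [0.0, 0.0, 0.56], [0.0, 0.0, 0.0]], [-1, [0.0, 0.0, 0.56], [0.0, 0.0, 0.0]], [-1, [0.0, 0.0, 0.56], [0.0, 0.0, 0.0]]]
[[-1, [0.0, -0.01, 0.57], [0.0, 0.0, 0.0]], [-1, [0.0, 0.0, 0.0], [0.0, 0.0, 0.0]]]
end [578.7 230.1  12.3]
```

Call:
{"op": "apply_moves", "data": {"targets": [[-1,[0,0,-0.65],[0,0,0]],[-1,[0,0,-0.65],[0,0,0]],[-1,[0,0,-0.64],[0,0,0]],[-1,[-0.11,-0.9,0],[0,0,-0.009]],[-1,[-0.1,-0.9,0],[0,0,-0.008]],[-1,[-0.09,-0.9,0],[0,0,-0.009]],[-1,[-0.08,-0.9,0],[0,0,-0.008]],[-1,[-0.06,-0.9,0],[0,0,-0.009]]]}}

```text
t: 32.95
ee_pos: [559.3, 51.1, 124.6]
orientation: [-3.131, 0.252, -0.004]
ft_force: [0.9, 0.2, -0.9]
width: 29.8
grasp_force: 30.0
```

Call:
{"op": "apply_moves", "data": {"targets": [[-1,[-0.05,-0.91,0],[0,0,-0.008]],[-1,[-0.04,-0.9,0],[0,0,-0.009]],[-1,[-0.03,-0.91,0],[0,0,-0.008]],[-1,[-0.01,-0.9,0],[0,0,-0.009]],[-1,[0,0,0],[0,0,0]],[-1,[0,0,0],[0,0,0]]]}}

```text
t: 33.7
ee_pos: [577.8, 229.4, 124.0]
orientation: [3.137, -0.168, 0.001]
ft_force: [0.0, 0.2, -0.3]
width: 30.2
grasp_force: 30.0
```

Call:
{"op": "apply_moves", "data": {"targets": [[-1,[0,0,0.56],[0,0,0]],[-1,[0,0,0.56],[0,0,0]],[-1,[0,0,0.56],[0,0,0]],[-1,[0,0,0.4],[0,0,0]],[-1,[0,0,0.16],[0,0,0]],[-1,[0,0,0],[0,0,0]]]}}

```text
t: 34.45
ee_pos: [578.7, 229.3, 12.2]
orientation: [3.137, -0.17, 0.002]
ft_force: [-0.3, -0.4, 0.3]
width: 29.8
grasp_force: 30.0
```

Call:
{"op": "apply_moves", "data": {"targets": [[-1,[0,0,0.01],[0,0,0]],[-0.05,[0,0,0],[0,0,0]],[-0.05,[0,0,0],[0,0,0]],[-0.05,[0,0,0],[0,0,0]],[-0.05,[0,0,-0.6],[0,0,0]],[-0.05,[0,0,-0.8],[0,0,0]],[-0.05,[0,0,-0.8],[0,0,0]],[-0.05,[0,0,0],[0,0,0]]]}}

```text
t: 35.45
ee_pos: [580.4, 230.7, 124.8]
orientation: [-3.135, 0.169, -0.011]
ft_force: [0.2, 0.6, -0.7]
width: 41.7
grasp_force: 0.0
```

```bash
python3 -c "
from plan import *
st();pick(479.9,-271.8,13,27,115)"
```

```text
t 35.45 p [580.4 230.7 124.8] rv [-3.135  0.169 -0.011] q [ 0.36  0.54  1.7  -0.    0.9   2.04] w 41.7 f [ 0.2  0.6 -0.7]
[[0.18, [-0.09, 0.93, 0.01], [0.0, 0.0, -0.019]], [0.18, [-0.12, 0.93, 0.02], [0.0, 0.0, -0.019]], [0.18, [-0.15, 0.92, 0.01], [0.0, -0.001, -0.019]], [0.18, [-0.18, 0.92, 0.02], [0.0, 0.0, -0.019]], [0.18, [-0.2, 0.91, 0.01], [0.0, -0.001, -0.02]], [0.18, [-0.23, 0.91, 0.02], [0.0, 0.0, -0.019]], [0.18, [-0.26, 0.9, 0.01], [0.0, -0.001, -0.02]], [0.18, [-0.29, 0.89, 0.02], [0.0, 0.0, -0.019]]]
[[0.18, [-0.31, 0.88, 0.02], [0.0, -0.001, -0.02]], [0.18, [-0.34, 0.87, 0.01], [0.0, 0.0, -0.019]], [0.18, [-0.36, 0.87, 0.02], [-0.001, -0.001, -0.02]], [0.18, [0.0, 0.0, 0.0], [0.0, 0.0, 0.0]], [0.18, [0.0, 0.0, 0.59], [0.0, 0.0, 0.0]], [0.18, [0.0, 0.0, 0.58], [0.0, 0.0, 0.0]], [0.18, [0.0, 0.0, 0.59], [0.0, 0.0, 0.0]], [0.18, [0.0, 0.0, 0.0], [0.0, 0.0, 0.0]]]
end [ 475.2 -273.1   26.9]
```

Call:
{"op": "apply_moves", "data": {"targets": [[0.18,[-0.09,0.93,0.01],[0,0,-0.019]],[0.18,[-0.12,0.93,0.02],[0,0,-0.019]],[0.18,[-0.15,0.92,0.01],[0,-0.001,-0.019]],[0.18,[-0.18,0.92,0.02],[0,0,-0.019]],[0.18,[-0.2,0.91,0.01],[0,-0.001,-0.02]],[0.18,[-0.23,0.91,0.02],[0,0,-0.019]],[0.18,[-0.26,0.9,0.01],[0,-0.001,-0.02]],[0.18,[-0.29,0.89,0.02],[0,0,-0.019]]]}}

```text
t: 36.45
ee_pos: [500.1, -137.7, 114.5]
orientation: [-3.134, -0.213, 0.008]
ft_force: [-0.3, -0.7, -0.3]
width: 51.9
grasp_force: 0.0
```

Call:
{"op": "apply_moves", "data": {"targets": [[0.18,[-0.31,0.88,0.02],[0,-0.001,-0.02]],[0.18,[-0.34,0.87,0.01],[0,0,-0.019]],[0.18,[-0.36,0.87,0.02],[-0.001,-0.001,-0.02]],[0.18,[0,0,0],[0,0,0]],[0.18,[0,0,0],[0,0,0]]]}}

```text
t: 37.08
ee_pos: [472.2, -273.2, 112.3]
orientation: [3.121, 0.354, -0.012]
ft_force: [0.1, -1.5, -0.6]
width: 51.8
grasp_force: 0.0
```

```bash
cat > chk.py <<'E'
from plan import *
from fit import *
def chk(z,hov=105):
    o=st(); px,K,V,out=fits(thr=.4,verbose=False)
    q=[(r[0]) for s,r,b in out if r[0][0]>.7]
    for r in q: print([float(v) for v in r])
    p=np.array(o["ee_pos"][:2]); r=min(q,key=lambda r:np.hypot(r[1]-p[0],r[2]-p[1])); th=(r[3]+180)%360-180; print("take",r[1:]) ; pick(r[1],r[2],th,z,hov)
    px,K,V=cam("side")
    for d in ctrl.pinpoint("heel0","side"):
        p=ray(d["xy"],K,V,20)
        if p[1]>60: print("carton heel",round(d["score"],2),np.round(wc(*p[:2]),1))
E
python3 -c "
from chk import *
chk(27)"
```

```text
t 37.08 p [ 472.2 -273.2  112.3] rv [ 3.121  0.354 -0.012] q [-0.54  0.47  1.87 -0.01  0.81  0.81] w 51.8 f [ 0.1 -1.5 -0.6]
[0.939, 487.1, -363.3, 9.0]
[0.971, 473.2, -180.1, 355.0]
[0.934, 479.6, -271.6, 14.0]
take (np.float64(479.6), np.float64(-271.6), 14)
[[0.18, [0.04, 0.01, 0.15], [0.0, 0.005, -0.01]], [0.18, [0.0, 0.0, 0.0], [0.0, 0.0, 0.0]], [0.18, [0.0, 0.0, 0.52], [0.0, 0.0, 0.0]], [0.18, [0.0, 0.0, 0.52], [0.0, 0.0, 0.0]], [0.18, [0.0, 0.0, 0.52], [0.0, 0.0, 0.0]], [0.18, [0.0, 0.0, 0.0], [0.0, 0.0, 0.0]]]
end [ 474.8 -272.7   27.2]
carton heel 0.62 [22.4  1.9]
carton heel 0.54 [24.1 62.4]
```

Call:
{"op": "apply_moves", "data": {"targets": [[0.18,[0.05,0.01,0.15],[0,0.005,-0.01]],[0.18,[0,0,0.52],[0,0,0]],[0.18,[0,0,0.52],[0,0,0]],[0.18,[0,0,0.52],[0,0,0]],[-1,[0,0,0],[0,0,0]],[-1,[0,0,0],[0,0,0]],[-1,[0,0,0],[0,0,0]],[-1,[0,0,0],[0,0,0]]]}}

```text
t: 38.28
ee_pos: [476.1, -274.3, 28.6]
orientation: [3.117, 0.38, 0.004]
ft_force: [0.2, 0.8, 2.4]
width: 30.0
grasp_force: 30.0
```

```bash
python3 -c "
from plan import *
o=st();place(29,-60,o['ee_pos'][2]-15.5)"
```

```text
t 38.27 p [ 476.1 -274.3   28.6] rv [3.117 0.38  0.004] q [-0.54  0.61  1.9   0.    0.63  0.78] w 30.0 f [0.2 0.8 2.4]
[[-1, [0.0, 0.0, -0.64], [0.0, 0.0, 0.0]], [-1, [0.0, 0.0, -0.64], [0.001, -0.001, 0.0]], [-1, [0.0, 0.0, -0.65], [0.0, 0.0, 0.0]], [-1, [0.4, -0.82, 0.0], [0.0, 0.0, 0.022]], [-1, [0.37, -0.83, 0.0], [0.0, 0.0, 0.022]], [-1, [0.34, -0.84, 0.0], [0.0, 0.0, 0.022]], [-1, [0.31, -0.85, 0.0], [0.0, 0.0, 0.023]], [-1, [0.28, -0.86, 0.0], [0.0, 0.0, 0.022]]]
[[-1, [0.26, -0.88, 0.0], [0.0, 0.0, 0.023]], [-1, [0.22, -0.88, 0.0], [0.0, 0.0, 0.022]], [-1, [0.19, -0.89, 0.0], [0.0, 0.0, 0.023]], [-1, [0.16, -0.9, 0.0], [0.0, 0.0, 0.022]], [-1, [0.13, -0.9, 0.0], [0.0, -0.001, 0.023]], [-1, [0.0, 0.0, 0.0], [0.0, 0.0, 0.0]], [-1, [0.0, 0.0, 0.56], [0.0, 0.0, 0.0]], [-1, [0.0, 0.0, 0.56], [0.0, 0.0, 0.0]]]
[[-1, [0.0, 0.0, 0.56], [0.0, 0.0, 0.0]], [-1, [0.0, 0.0, 0.56], [0.0, 0.0, 0.0]], [-1, [0.0, 0.0, 0.0], [0.0, 0.0, 0.0]]]
end [571.9 170.3  13. ]
```

Call:
{"op": "apply_moves", "data": {"targets": [[-1,[0,0,-0.64],[0,0,0]],[-1,[0,0,-0.64],[0,0,0]],[-1,[0,0,-0.65],[0,0,0]],[-1,[0.4,-0.82,0],[0,0,0.022]],[-1,[0.37,-0.83,0],[0,0,0.022]],[-1,[0.34,-0.84,0],[0,0,0.022]],[-1,[0.31,-0.85,0],[0,0,0.023]],[-1,[0.28,-0.86,0],[0,0,0.022]]]}}

```text
t: 39.28
ee_pos: [523.3, -50.8, 124.8]
orientation: [3.139, 0.105, 0.004]
ft_force: [0.1, 0.2, -0.1]
width: 30.1
grasp_force: 30.0
```

Call:
{"op": "apply_moves", "data": {"targets": [[-1,[0.26,-0.88,0],[0,0,0.023]],[-1,[0.22,-0.88,0],[0,0,0.022]],[-1,[0.19,-0.89,0],[0,0,0.023]],[-1,[0.16,-0.9,0],[0,0,0.022]],[-1,[0.13,-0.9,0],[0,0,0.023]],[-1,[0,0,0],[0,0,0]],[-1,[0,0,0],[0,0,0]]]}}

```text
t: 40.15
ee_pos: [571.1, 170.2, 124.2]
orientation: [3.136, -0.17, 0.002]
ft_force: [0.1, -0.9, 0.1]
width: 30.1
grasp_force: 30.0
```

Call:
{"op": "apply_moves", "data": {"targets": [[-1,[0,0,0.56],[0,0,0]],[-1,[0,0,0.56],[0,0,0]],[-1,[0,0,0.56],[0,0,0]],[-1,[0,0,0.4],[0,0,0]],[-1,[0,0,0.16],[0,0,0]],[-1,[0,0,0],[0,0,0]]]}}

```text
t: 40.9
ee_pos: [572.1, 169.9, 12.6]
orientation: [3.136, -0.172, 0.003]
ft_force: [0.1, -0.3, 0.0]
width: 29.7
grasp_force: 30.0
```

Call:
{"op": "apply_moves", "data": {"targets": [[-1,[0,0,0.01],[0,0,0]],[-0.05,[0,0,0],[0,0,0]],[-0.05,[0,0,0],[0,0,0]],[-0.05,[0,0,0],[0,0,0]],[-0.05,[0,0,-0.6],[0,0,0]],[-0.05,[0,0,-0.8],[0,0,0]],[-0.05,[0,0,-0.8],[0,0,0]],[-0.05,[0,0,0],[0,0,0]]]}}

```text
t: 41.9
ee_pos: [573.8, 171.2, 124.8]
orientation: [-3.135, 0.171, -0.012]
ft_force: [0.6, -0.7, 1.9]
width: 41.9
grasp_force: 0.0
```

```bash
python3 -c "
from plan import *
st();pick(473.2,-180.1,-5,27,115)"
```

```text
t 41.9 p [573.8 171.2 124.8] rv [-3.135  0.171 -0.012] q [ 0.27  0.51  1.76 -0.    0.87  1.95] w 41.9 f [ 0.6 -0.7  1.9]
[[0.18, [-0.17, 0.9, 0.02], [0.0, -0.001, -0.002]], [0.18, [-0.17, 0.9, 0.02], [0.0, -0.001, -0.002]], [0.18, [-0.17, 0.9, 0.02], [0.0, 0.0, -0.002]], [0.18, [-0.18, 0.9, 0.02], [0.0, -0.001, -0.002]], [0.18, [-0.18, 0.9, 0.02], [0.0, 0.0, -0.001]], [0.18, [-0.18, 0.9, 0.03], [0.0, -0.001, -0.002]], [0.18, [-0.18, 0.9, 0.02], [-0.001, 0.0, -0.001]], [0.18, [-0.18, 0.89, 0.03], [0.0, -0.001, -0.002]]]
[[0.18, [0.0, 0.0, 0.0], [0.0, 0.0, 0.0]], [0.18, [0.0, 0.0, 0.59], [0.0, 0.0, 0.0]], [0.18, [0.0, 0.0, 0.58], [0.0, 0.0, 0.0]], [0.18, [0.0, 0.0, 0.59], [0.0, 0.0, 0.0]], [0.18, [0.0, 0.0, 0.0], [0.0, 0.0, 0.0]]]
end [ 468.1 -179.6   27. ]
```

Call:
{"op": "apply_moves", "data": {"targets": [[0.18,[-0.17,0.9,0.02],[0,-0.001,-0.002]],[0.18,[-0.17,0.9,0.02],[0,-0.001,-0.002]],[0.18,[-0.17,0.9,0.02],[0,0,-0.002]],[0.18,[-0.18,0.9,0.02],[0,-0.001,-0.002]],[0.18,[-0.18,0.9,0.02],[0,0,-0.001]],[0.18,[-0.18,0.9,0.03],[0,-0.001,-0.002]],[0.18,[-0.18,0.9,0.02],[-0.001,0,-0.001]],[0.18,[-0.18,0.89,0.03],[0,-0.001,-0.002]]]}}

```text
t: 42.9
ee_pos: [464.7, -181.4, 111.9]
orientation: [3.137, -0.136, -0.013]
ft_force: [0.2, 0.1, 0.2]
width: 51.7
grasp_force: 0.0
```

Call:
{"op": "apply_moves", "data": {"targets": [[0.18,[0,0,0],[0,0,0]],[0.18,[0,0,0],[0,0,0]]]}}

```text
t: 43.15
ee_pos: [465.4, -179.8, 112.3]
orientation: [3.138, -0.138, -0.012]
ft_force: [0.0, 0.6, 0.4]
width: 51.8
grasp_force: 0.0
```

```bash
python3 -c "
from chk import *
chk(27)"
```

```text
t 43.15 p [ 465.4 -179.8  112.3] rv [ 3.138 -0.138 -0.012] q [-0.39  0.41  1.98 -0.01  0.76  1.27] w 51.8 f [0.  0.6 0.4]
[0.979, 487.2, -363.2, 9.0]
[0.971, 473.3, -180.0, 355.0]
take (np.float64(473.3), np.float64(-180.0), 355)
[[0.18, [0.05, 0.0, 0.15], [0.001, 0.005, 0.001]], [0.18, [0.0, 0.0, 0.0], [0.0, 0.0, 0.0]], [0.18, [0.0, 0.0, 0.52], [0.0, 0.0, 0.0]], [0.18, [0.0, 0.0, 0.52], [0.0, 0.0, 0.0]], [0.18, [0.0, 0.0, 0.52], [0.0, 0.0, 0.0]], [0.18, [0.0, 0.0, 0.0], [0.0, 0.0, 0.0]]]
end [ 468.4 -179.4   27.1]
carton heel 0.8 [31.5 62.6]
carton heel 0.66 [ 29.4 -49.3]
carton heel 0.6 [32.1 -0.3]
```

Call:
{"op": "apply_moves", "data": {"targets": [[0.18,[0.05,0,0.15],[0.001,0.005,0.001]],[0.18,[0,0,0.52],[0,0,0]],[0.18,[0,0,0.52],[0,0,0]],[0.18,[0,0,0.52],[0,0,0]],[-1,[0,0,0],[0,0,0]],[-1,[0,0,0],[0,0,0]],[-1,[0,0,0],[0,0,0]],[-1,[0,0,0],[0,0,0]]]}}

```text
t: 44.35
ee_pos: [469.0, -180.8, 28.3]
orientation: [3.138, -0.139, 0.004]
ft_force: [0.6, 0.2, -1.0]
width: 29.6
grasp_force: 30.0
```

```bash
python3 -c "
from plan import *
o=st();place(-27,30,o['ee_pos'][2]-15.5)"
```

```text
t 44.35 p [ 469.  -180.8   28.3] rv [ 3.138 -0.139  0.004] q [-0.39  0.57  2.    0.    0.57  1.27] w 29.6 f [ 0.6  0.2 -1. ]
[[-1, [0.0, 0.0, -0.64], [0.0, -0.001, 0.0]], [-1, [0.0, 0.0, -0.65], [0.0, 0.0, 0.0]], [-1, [0.0, 0.0, -0.64], [0.001, -0.001, 0.0]], [-1, [0.04, -0.9, 0.0], [0.0, 0.0, 0.001]], [-1, [0.03, -0.9, 0.0], [0.0, 0.0, 0.001]], [-1, [0.03, -0.9, 0.0], [0.0, 0.0, 0.001]], [-1, [0.03, -0.9, 0.0], [0.0, 0.0, 0.001]], [-1, [0.03, -0.9, 0.0], [0.0, 0.0, 0.001]]]
[[-1, [0.03, -0.9, 0.0], [0.0, 0.0, 0.001]], [-1, [0.03, -0.9, 0.0], [0.0, 0.0, 0.002]], [-1, [0.02, -0.9, 0.0], [0.0, 0.0, 0.001]], [-1, [0.02, -0.9, 0.0], [0.0, 0.0, 0.002]], [-1, [0.02, -0.9, 0.0], [0.0, 0.0, 0.001]], [-1, [0.0, 0.0, 0.0], [0.0, 0.0, 0.0]], [-1, [0.0, 0.0, 0.56], [0.0, 0.0, 0.0]], [-1, [0.0, 0.0, 0.56], [0.0, 0.0, 0.0]]]
[[-1, [0.0, 0.0, 0.56], [0.0, 0.0, 0.0]], [-1, [0.0, 0.0, 0.57], [0.0, 0.0, 0.0]], [-1, [0.0, 0.0, 0.0], [0.0, 0.0, 0.0]]]
end [526.  266.   12.6]
```

Call:
{"op": "apply_moves", "data": {"targets": [[-1,[0,0,-0.64],[0,0,0]],[-1,[0,0,-0.65],[0,0,0]],[-1,[0,0,-0.64],[0,0,0]],[-1,[0.04,-0.9,0],[0,0,0.001]],[-1,[0.03,-0.9,0],[0,0,0.001]],[-1,[0.03,-0.9,0],[0,0,0.001]],[-1,[0.03,-0.9,0],[0,0,0.001]],[-1,[0.03,-0.9,0],[0,0,0.001]]]}}

```text
t: 45.35
ee_pos: [497.1, 44.3, 124.5]
orientation: [3.138, -0.152, 0.004]
ft_force: [0.4, -0.0, -0.9]
width: 29.8
grasp_force: 30.0
```

Call:
{"op": "apply_moves", "data": {"targets": [[-1,[0.03,-0.9,0],[0,0,0.001]],[-1,[0.03,-0.9,0],[0,0,0.002]],[-1,[0.02,-0.9,0],[0,0,0.001]],[-1,[0.02,-0.9,0],[0,0,0.002]],[-1,[0.02,-0.9,0],[0,0,0.001]],[-1,[0,0,0],[0,0,0]],[-1,[0,0,0],[0,0,0]]]}}

```text
t: 46.22
ee_pos: [525.0, 265.7, 123.8]
orientation: [3.136, -0.168, 0.002]
ft_force: [-0.0, -0.5, 0.1]
width: 29.6
grasp_force: 30.0
```

Call:
{"op": "apply_moves", "data": {"targets": [[-1,[0,0,0.56],[0,0,0]],[-1,[0,0,0.56],[0,0,0]],[-1,[0,0,0.56],[0,0,0]],[-1,[0,0,0.4],[0,0,0]],[-1,[0,0,0.16],[0,0,0]],[-1,[0,0,0],[0,0,0]]]}}

```text
t: 46.98
ee_pos: [526.0, 265.5, 12.2]
orientation: [3.137, -0.17, 0.002]
ft_force: [-0.1, 0.4, -0.6]
width: 30.1
grasp_force: 30.0
```

Call:
{"op": "apply_moves", "data": {"targets": [[-1,[0,0,0],[0,0,0]],[-0.05,[0,0,0],[0,0,0]],[-0.05,[0,0,0],[0,0,0]],[-0.05,[0,0,0],[0,0,0]],[-0.05,[0,0,-0.6],[0,0,0]],[-0.05,[0,0,-0.8],[0,0,0]],[-0.05,[0,0,-0.8],[0,0,0]],[-0.05,[0,0,0],[0,0,0]]]}}

```text
t: 47.98
ee_pos: [527.6, 267.1, 125.0]
orientation: [-3.135, 0.168, -0.011]
ft_force: [0.8, 0.2, -0.1]
width: 41.7
grasp_force: 0.0
```

```bash
python3 -c "
from plan import *
st();pick(487.2,-363.2,8,27,115)"
```

```text
t 47.98 p [527.6 267.1 125. ] rv [-3.135  0.168 -0.011] q [ 0.45  0.5   1.78 -0.    0.86  2.13] w 41.7 f [ 0.8  0.2 -0.1]
[[0.18, [0.03, 0.9, 0.01], [0.0, 0.0, -0.011]], [0.18, [0.02, 0.9, 0.01], [0.0, 0.0, -0.011]], [0.18, [0.0, 0.9, 0.01], [0.0, 0.0, -0.011]], [0.18, [-0.01, 0.9, 0.01], [0.0, 0.0, -0.011]], [0.18, [-0.03, 0.9, 0.01], [0.0, 0.0, -0.011]], [0.18, [-0.05, 0.9, 0.01], [0.0, -0.001, -0.011]], [0.18, [-0.06, 0.9, 0.01], [0.0, 0.0, -0.011]], [0.18, [-0.08, 0.9, 0.01], [0.0, -0.001, -0.011]]]
[[0.18, [-0.09, 0.9, 0.01], [0.0, 0.0, -0.012]], [0.18, [-0.11, 0.9, 0.02], [0.0, -0.001, -0.011]], [0.18, [-0.13, 0.9, 0.01], [0.0, 0.0, -0.012]], [0.18, [-0.14, 0.9, 0.02], [0.0, -0.001, -0.011]], [0.18, [-0.16, 0.89, 0.01], [-0.001, 0.0, -0.012]], [0.18, [-0.17, 0.89, 0.02], [0.0, -0.001, -0.011]], [0.18, [0.0, 0.0, 0.0], [0.0, 0.0, 0.0]], [0.18, [0.0, 0.0, 0.59], [0.0, 0.0, 0.0]]]
[[0.18, [0.0, 0.0, 0.59], [0.0, 0.0, 0.0]], [0.18, [0.0, 0.0, 0.58], [0.0, 0.0, 0.0]], [0.18, [0.0, 0.0, 0.0], [0.0, 0.0, 0.0]]]
end [ 482.3 -363.7   27. ]
```

Call:
{"op": "apply_moves", "data": {"targets": [[0.18,[0.03,0.9,0.01],[0,0,-0.011]],[0.18,[0.02,0.9,0.01],[0,0,-0.011]],[0.18,[0,0.9,0.01],[0,0,-0.011]],[0.18,[-0.01,0.9,0.01],[0,0,-0.011]],[0.18,[-0.03,0.9,0.01],[0,0,-0.011]],[0.18,[-0.05,0.9,0.01],[0,-0.001,-0.011]],[0.18,[-0.06,0.9,0.01],[0,0,-0.011]],[0.18,[-0.08,0.9,0.01],[0,-0.001,-0.011]]]}}

```text
t: 48.98
ee_pos: [498.6, -94.7, 116.9]
orientation: [3.141, 0.049, -0.005]
ft_force: [-0.0, 0.1, 0.2]
width: 52.1
grasp_force: 0.0
```

Call:
{"op": "apply_moves", "data": {"targets": [[0.18,[-0.09,0.9,0.01],[0,0,-0.012]],[0.18,[-0.11,0.9,0.02],[0,-0.001,-0.011]],[0.18,[-0.13,0.9,0.01],[0,0,-0.012]],[0.18,[-0.14,0.9,0.02],[0,-0.001,-0.011]],[0.18,[-0.16,0.89,0.01],[-0.001,0,-0.012]],[0.18,[-0.17,0.89,0.02],[0,-0.001,-0.011]],[0.18,[0,0,0],[0,0,0]],[0.18,[0,0,0],[0,0,0]]]}}

```text
t: 49.98
ee_pos: [479.4, -363.9, 112.6]
orientation: [3.134, 0.217, -0.013]
ft_force: [0.3, 0.5, -0.0]
width: 52.0
grasp_force: 0.0
```

```bash
python3 -c "
from chk import *
chk(27)"
```

```text
t 49.98 p [ 479.4 -363.9  112.6] rv [ 3.134  0.217 -0.013] q [-0.67  0.53  1.75 -0.01  0.87  0.77] w 52.0 f [ 0.3  0.5 -0. ]
[0.97, 487.5, -363.6, 8.0]
take (np.float64(487.5), np.float64(-363.6), 8)
[[0.18, [0.05, 0.03, 0.16], [0.0, 0.005, 0.0]], [0.18, [0.0, 0.0, 0.0], [0.0, 0.0, 0.0]], [0.18, [0.0, 0.0, 0.52], [0.0, 0.0, 0.0]], [0.18, [0.0, 0.0, 0.52], [0.0, 0.0, 0.0]], [0.18, [0.0, 0.0, 0.52], [0.0, 0.0, 0.0]], [0.18, [0.0, 0.0, 0.0], [0.0, 0.0, 0.0]]]
end [ 482.5 -364.5   27.1]
carton heel 0.76 [27.2 64.5]
carton heel 0.68 [32.7  0.3]
carton heel 0.66 [-29.1  38.3]
carton heel 0.47 [ 33.6 -50.3]
```

Call:
{"op": "apply_moves", "data": {"targets": [[0.18,[0.06,0.02,0.16],[0,0.005,0]],[0.18,[0,0,0.52],[0,0,0]],[0.18,[0,0,0.52],[0,0,0]],[0.18,[0,0,0.52],[0,0,0]],[-1,[0,0,0],[0,0,0]],[-1,[0,0,0],[0,0,0]],[-1,[0,0,0],[0,0,0]],[-1,[0,0,0],[0,0,0]]]}}

```text
t: 51.18
ee_pos: [483.9, -365.9, 28.7]
orientation: [3.131, 0.218, 0.004]
ft_force: [-0.0, 0.3, 2.8]
width: 30.0
grasp_force: 30.0
```

```bash
python3 -c "
from plan import *
o=st();place(-27,-42,o['ee_pos'][2]-15.5)"
```

```text
t 51.17 p [ 483.9 -365.9   28.7] rv [3.131 0.218 0.004] q [-0.67  0.66  1.76 -0.    0.71  0.76] w 30.0 f [-0.   0.3  2.8]
[[-1, [0.0, 0.0, -0.64], [0.001, -0.001, 0.0]], [-1, [0.0, 0.0, -0.64], [0.0, 0.0, 0.0]], [-1, [0.0, 0.0, -0.65], [0.001, -0.001, 0.0]], [-1, [0.19, -0.92, 0.0], [0.0, 0.0, 0.013]], [-1, [0.17, -0.92, 0.0], [0.0, 0.0, 0.013]], [-1, [0.15, -0.92, 0.0], [0.0, 0.0, 0.013]], [-1, [0.13, -0.93, 0.0], [0.0, 0.0, 0.013]], [-1, [0.11, -0.93, 0.0], [0.0, 0.0, 0.013]]]
[[-1, [0.09, -0.93, 0.0], [0.0, 0.0, 0.013]], [-1, [0.07, -0.93, 0.0], [0.0, 0.0, 0.013]], [-1, [0.05, -0.93, 0.0], [0.0, 0.0, 0.013]], [-1, [0.04, -0.93, 0.0], [0.0, 0.0, 0.013]], [-1, [0.02, -0.94, 0.0], [0.0, 0.0, 0.013]], [-1, [-0.01, -0.93, 0.0], [0.0, 0.0, 0.014]], [-1, [-0.02, -0.94, 0.01], [0.0, 0.0, 0.013]], [-1, [0.0, 0.0, 0.0], [0.0, 0.0, 0.0]]]
[[-1, [0.0, 0.0, 0.56], [0.0, 0.0, 0.0]], [-1, [0.0, 0.0, 0.56], [0.0, 0.0, 0.0]], [-1, [0.0, 0.0, 0.56], [0.0, 0.0, 0.0]], [-1, [0.0, 0.0, 0.55], [0.0, 0.0, 0.0]], [-1, [0.0, 0.0, 0.0], [0.0, 0.0, 0.0]]]
end [518.3 194.3  13.3]
```

Call:
{"op": "apply_moves", "data": {"targets": [[-1,[0,0,-0.64],[0,0,0]],[-1,[0,0,-0.64],[0,0,0]],[-1,[0,0,-0.65],[0,0,0]],[-1,[0.19,-0.92,0],[0,0,0.013]],[-1,[0.17,-0.92,0],[0,0,0.013]],[-1,[0.15,-0.92,0],[0,0,0.013]],[-1,[0.13,-0.93,0],[0,0,0.013]],[-1,[0.11,-0.93,0],[0,0,0.013]]]}}

```text
t: 52.18
ee_pos: [498.1, -130.4, 124.6]
orientation: [3.139, 0.057, 0.004]
ft_force: [0.7, -0.2, -1.4]
width: 29.8
grasp_force: 30.0
```

Call:
{"op": "apply_moves", "data": {"targets": [[-1,[0.09,-0.93,0],[0,0,0.013]],[-1,[0.07,-0.93,0],[0,0,0.013]],[-1,[0.05,-0.93,0],[0,0,0.013]],[-1,[0.04,-0.93,0],[0,0,0.013]],[-1,[0.02,-0.94,0],[0,0,0.013]],[-1,[-0.01,-0.93,0],[0,0,0.014]],[-1,[-0.02,-0.94,0],[0,0,0.013]],[-1,[0,0,0],[0,0,0]]]}}

```text
t: 53.18
ee_pos: [518.4, 197.5, 124.1]
orientation: [3.137, -0.163, 0.005]
ft_force: [-0.2, -0.6, -0.4]
width: 30.2
grasp_force: 30.0
```

Call:
{"op": "apply_moves", "data": {"targets": [[-1,[0,0,0.56],[0,0,0]],[-1,[0,0,0.56],[0,0,0]],[-1,[0,0,0.56],[0,0,0]],[-1,[0,0,0.4],[0,0,0]],[-1,[0,0,0.16],[0,0,0]],[-1,[0,0,0],[0,0,0]]]}}

```text
t: 53.92
ee_pos: [518.5, 194.1, 12.0]
orientation: [3.136, -0.169, 0.003]
ft_force: [-0.4, 0.2, -0.4]
width: 30.0
grasp_force: 30.0
```

Call:
{"op": "apply_moves", "data": {"targets": [[-1,[0,0,0.01],[0,0,0]],[-0.05,[0,0,0],[0,0,0]],[-0.05,[0,0,0],[0,0,0]],[-0.05,[0,0,0],[0,0,0]],[-0.05,[0,0,-0.6],[0,0,0]],[-0.05,[0,0,-0.8],[0,0,0]],[-0.05,[0,0,-0.8],[0,0,0]],[-0.05,[0,0,0],[0,0,0]]]}}

```text
t: 54.92
ee_pos: [520.0, 195.4, 123.9]
orientation: [-3.136, 0.169, -0.011]
ft_force: [0.2, 0.4, 0.1]
width: 41.6
grasp_force: 0.0
```

```bash
python3 - <<'E'
from plan import *
o=st()
for c in ("top","side"):
    px,K,V=cam(c)
    for l,z in (("heel0",36),("tin",20),("drawer_handle",60)):
        for d in ctrl.pinpoint(l,c): print(c,l,round(d["score"],2),ray(d["xy"],K,V,z).round(1))
plan([(360,-278,125,-86.5,0,48),(360,-278,125,-86.5,0,48),(360,-278,46,-86.5,0,40)])
E
```

```text
t 54.92 p [520.  195.4 123.9] rv [-3.136  0.169 -0.011] q [ 0.34  0.46  1.86 -0.    0.82  2.02] w 41.6 f [0.2 0.4 0.1]
top heel0 0.44 [585.7 181.6  36. ]
top tin 0.74 [ 542.7 -361.8   20. ]
top drawer_handle 0.98 [ 393.3 -278.5   60. ]
side heel0 0.71 [539.1 273.3  36. ]
side heel0 0.71 [522.1 201.3  36. ]
side heel0 0.58 [590.8 299.5  36. ]
side heel0 0.57 [575.5 235.5  36. ]
side heel0 0.51 [576.7 182.1  36. ]
side drawer_handle 0.76 [ 405.5 -259.7   60. ]
[[-1, [-0.19, 0.88, -0.01], [0.0, 0.0, -0.01]], [-1, [-0.21, 0.88, -0.01], [0.0, 0.0, -0.01]], [-1, [-0.22, 0.88, -0.01], [0.0, 0.0, -0.01]], [-1, [-0.23, 0.88, -0.01], [0.0, 0.0, -0.01]], [-1, [-0.25, 0.87, -0.01], [0.0, 0.0, -0.01]], [-1, [-0.26, 0.87, -0.01], [0.0, 0.0, -0.01]], [-1, [-0.27, 0.86, 0.0], [0.0, 0.0, -0.009]], [-1, [-0.29, 0.86, -0.01], [0.0, 0.0, -0.01]]]
[[-1, [-0.3, 0.85, 0.0], [0.0, 0.0, -0.009]], [-1, [-0.31, 0.85, -0.01], [0.001, 0.0, -0.01]], [-1, [-0.33, 0.85, 0.0], [0.0, 0.0, -0.009]], [-1, [0.0, 0.0, 0.0], [0.0, 0.0, 0.0]], [-1, [0.0, 0.0, 0.79], [0.0, 0.0, 0.0]], [-1, [0.0, 0.0, 0.79], [0.0, 0.0, 0.0]]]
end [ 360.  -278.2   45.9]
```

Call:
{"op": "apply_moves", "data": {"targets": [[-1,[-0.19,0.88,-0.01],[0,0,-0.01]],[-1,[-0.21,0.88,-0.01],[0,0,-0.01]],[-1,[-0.22,0.88,-0.01],[0,0,-0.01]],[-1,[-0.23,0.88,-0.01],[0,0,-0.01]],[-1,[-0.25,0.87,-0.01],[0,0,-0.01]],[-1,[-0.26,0.87,-0.01],[0,0,-0.01]],[-1,[-0.27,0.86,0],[0,0,-0.009]],[-1,[-0.29,0.86,-0.01],[0,0,-0.01]]]}}

```text
t: 56.32
ee_pos: [402.9, -150.3, 124.5]
orientation: [3.14, 0.027, 0.002]
ft_force: [-0.1, -1.0, -0.3]
width: 0.4
grasp_force: 0.0
```

Call:
{"op": "apply_moves", "data": {"targets": [[-1,[-0.3,0.85,0],[0,0,-0.009]],[-1,[-0.31,0.85,-0.01],[0.001,0,-0.01]],[-1,[-0.33,0.85,0],[0,0,-0.009]],[-1,[0,0,0],[0,0,0]],[-1,[0,0,0],[0,0,0]]]}}

```text
t: 56.95
ee_pos: [360.2, -277.5, 125.0]
orientation: [-3.139, -0.094, -0.001]
ft_force: [0.9, 0.0, 0.7]
width: 0.6
grasp_force: 0.0
```

Call:
{"op": "apply_moves", "data": {"targets": [[-1,[0,0,0.79],[0,0,0]],[-1,[0,0,0.79],[0,0,0]],[-1,[0,0,0],[0,0,0]],[-1,[0.2,0,0],[0,0,0]],[-1,[0.2,0,0],[0,0,0]],[-1,[0.2,0,0],[0,0,0]],[-1,[0,0,0],[0,0,0]]]}}

```text
t: 57.82
ee_pos: [392.3, -276.5, 47.2]
orientation: [3.139, 0.096, 0.005]
ft_force: [-0.5, 0.6, -0.8]
width: 0.4
grasp_force: 0.0
```

Call:
{"op": "apply_moves", "data": {"targets": [[-1,[0.3,0,0],[0,0,0]],[-1,[0.35,0,0],[0,0,0]],[-1,[0.35,0,0],[0,0,0]],[-1,[0.35,0,0],[0,0,0]],[-1,[0.35,0,0],[0,0,0]],[-1,[0.35,0,0],[0,0,0]],[-1,[0.3,0,0],[0,0,0]],[-1,[0,0,0],[0,0,0]]]}}

```text
t: 58.82
ee_pos: [509.8, -269.2, 46.7]
orientation: [3.139, 0.096, 0.005]
ft_force: [-0.2, 1.1, 0.1]
width: 0.3
grasp_force: 0.0
```

Call:
{"op": "apply_moves", "data": {"targets": [[-1,[0.1,0,0],[0,0,0]],[-1,[0.08,0,0],[0,0,0]],[-1,[0,0,0],[0,0,0]]]}}

```text
t: 59.2
ee_pos: [517.1, -268.5, 46.7]
orientation: [3.14, 0.095, 0.003]
ft_force: [-0.9, 0.5, 0.2]
width: 0.4
grasp_force: 0.0
```

Call:
{"op": "apply_moves", "data": {"targets": [[-1,[0.08,0,0],[0,0,0]],[-1,[0.08,0,0],[0,0,0]],[-1,[0,0,0],[0,0,0]]]}}

```text
t: 59.58
ee_pos: [525.5, -268.0, 46.7]
orientation: [3.14, 0.095, 0.003]
ft_force: [0.6, -0.2, -0.1]
width: 0.3
grasp_force: 0.0
```

Call:
{"op": "apply_moves", "data": {"targets": [[-1,[0.08,0,0],[0,0,0]],[-1,[0,0,0],[0,0,0]]]}}

```text
t: 59.82
ee_pos: [529.4, -267.7, 46.7]
orientation: [3.14, 0.095, 0.003]
ft_force: [-0.3, -0.5, 0.0]
width: 0.5
grasp_force: 0.0
```

Call:
{"op": "apply_moves", "data": {"targets": [[-1,[0.06,0,0],[0,0,0]],[-1,[0,0,0],[0,0,0]]]}}

```text
t: 60.08
ee_pos: [529.7, -267.6, 46.6]
orientation: [-3.139, -0.096, 0.005]
ft_force: [-8.2, -2.3, 6.6]
width: 0.5
grasp_force: 4.8
```

Call:
{"op": "apply_moves", "data": {"targets": [[-1,[0.06,0,0],[0,0,0]],[-1,[0,0,0],[0,0,0]],[-1,[0,0,0],[0,0,0]]]}}

```text
t: 60.45
ee_pos: [529.9, -267.5, 46.5]
orientation: [-3.138, -0.096, 0.012]
ft_force: [-19.5, -6.7, 14.6]
width: 0.3
grasp_force: 10.0
```

Call:
{"op": "apply_moves", "data": {"targets": [[-1,[-0.3,0,0],[0,0,0]],[-1,[-0.8,0,0],[0,0,0]],[-1,[0,0,-0.8],[0,0,0]],[-1,[0,0,-0.8],[0,0,0]],[-1,[0,0,-0.8],[0,0,0]],[-1,[0,0,-0.8],[0,0,0]],[-1,[0,0,0],[0,0,0]]]}}

```text
t: 61.32
ee_pos: [481.7, -271.7, 209.8]
orientation: [3.137, 0.095, 0.012]
ft_force: [-1.0, 0.0, -0.1]
width: 0.5
grasp_force: 0.0
```

```bash
python3 - <<'E'
from plan import *
st()
px,K,V=cam("wrist")
for d in ctrl.pinpoint("drawer_handle","wrist")[:1]: print("handle",round(d["score"],2),ray(d["xy"],K,V,60).round(1))
t,K,V=cam("side")
t=t[100:340,200:420]; t=cv2.resize(t,None,fx=2.5,fy=2.5,interpolation=cv2.INTER_CUBIC)
save("end",t); save("endw",px)
E
```

```text
t 61.33 p [ 481.7 -271.7  209.8] rv [3.137 0.095 0.012] q [-0.54  0.33  1.81  0.    1.    0.97] w 0.5 f [-1.   0.  -0.1]
handle 0.67 [ 545.6 -268.9   60. ]
```

View pics/end.png

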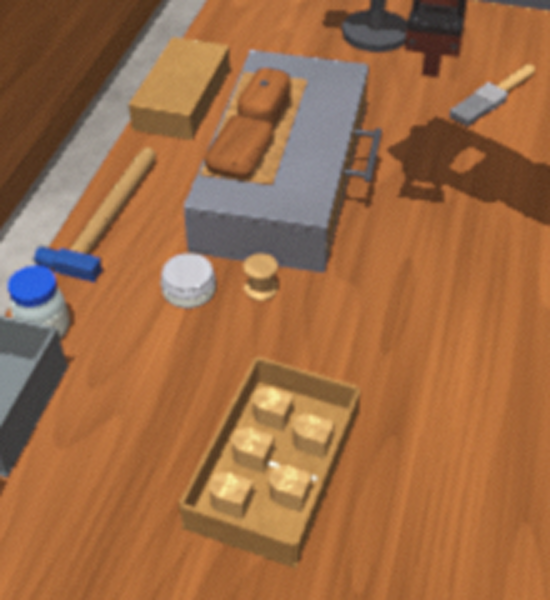

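View pics/endw.png

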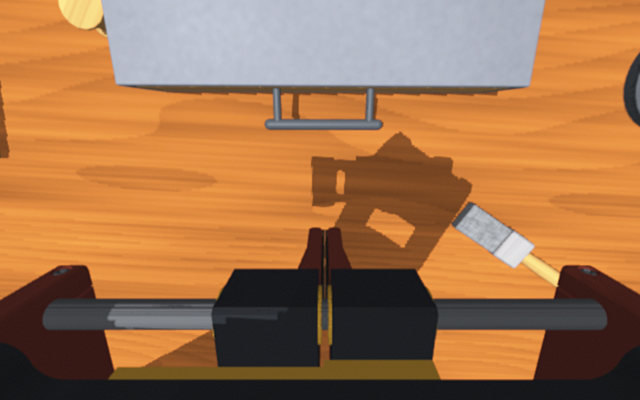

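The side view shows all five blocks on the carton floor with its sides upright (crop px 185–360, 360–560). The wrist view shows the drawer flush, with the handle at row 125 just in front of the chest.

```bash
python3 -c "
from workcell import ctrl
print(ctrl.close_job())"
```

```text
the job is handed in; nothing more can be done
None
```

The job is handed in: all five heel blocks stand on the carton floor with none stacked, its four sides are upright, the tin is still in the drawer, the drawer is pushed fully home, and I saw nothing else moved.

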